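Unlock and empty the tip tray

TASK

Draw the locking pin out of the tip stand by its square head and lay it down on the bench; then take it again by its round shank and park it lying in the pin rest, head in the pocket and shank out through the side notch, without dropping it. Then lift the tray by its rear handle so that all four wooden blanks slide off into the bin, and let the tray back down level. Leave everything else on the bench where it is.

Things in the scene. Friction and masses are not known exactly. Their poses are not given: they have to be found in the camera images.
- stand: plywood tip stand fixed to the bench, base 150 x 205 x 10 mm, carrying the tray. Origin on the bench under the tray's middle; z up, x level towards the tray's open lip and the bin, y along the hinge. On its -y side a lock block (aluminium, 44 x 30 mm in x, y, top 103 mm high, centred at x -40, y -90 mm) holds the pin. Its base ends at y -107.5 mm; open bench beyond
- bore (a point): mouth of the bore in the outer (-y) face of the lock block, 80 mm above the bench; axes as the stand's. Square, 13.5 mm wide, along y; the pin is drawn along stand -y. At the start the pin runs through the 30 mm block and through a lug under the tray (18 mm hole, stand y -52 to -62 mm) and so keeps the tray from tipping
- tray (a joint): tray's angle about its hinge, rad: 0 level on its stop, grows as its rear is lifted, at most 1.15. Damped, no spring: let go, it sinks back to 0. Aluminium, 0.4 kg, floor 170 x 132 x 5 mm, floor top 100 mm above the bench, rear and side walls 22 mm high, open at the lip (stand +x). Lifting takes about 3 N; wood starts to slide at 0.45 to 0.65 rad, 0.9 to 1.0 empties it
- tray_hinge (a point): middle of the tray's hinge axis (axis along stand y), 97 mm above the bench, 60 mm from the stand's origin towards the bin; fixed. The tray's lip overhangs it by 25 mm
- tray_grip (a point): point to pinch on the wooden stub handle that sticks out 58 mm from the tray's rear wall (-x): its centre, 37 mm behind the wall, 107 mm above the bench when level. The stub is 16 mm wide (stand y) and 22 mm high. It moves with the tray, 182 mm from the hinge axis
- pin: locking pin, 0.11 kg: square aluminium head 24 x 24 mm, 44 mm long; round steel shank, diameter 12, 70 mm long. Origin on its axis at the shoulder between them; x along the shank to the tip (head at x -44 to 0 mm). At the start about level in the bore (head may sag 3 degrees), shoulder 2 mm outside the block, axis 79 mm high. On the bench it lies level on its head, axis 12 mm high
- pin_tip (a point): centre of the end of the pin's shank
- rest: dark steel pin rest fixed to the bench: open-topped pocket 56 (x) by 32 mm (y) inside, walls 6 mm thick, tops 44 mm high, floor 12 mm high; its +x wall has a notch 20 mm wide, open at the top, bottom 16 mm high. Origin on the bench under the pocket's middle; x points out through the notch. Head goes in the pocket, shank out through the notch; no room for fingers beside the head
- rest_seat (a point): where the pin's origin (shoulder) is when it is parked: 22 mm from the rest's origin along x, 24 mm above the bench; axes as the rest's, pin x along rest x
- bin: loose open plywood bin, 160 x 190 mm outside (x, y), 55 mm high, walls 5 mm, below the tray's lip. Origin at the centre of its underside
- disc1: round wooden blank on the tray, 34 mm across, 18 mm high; origin at the centre of its underside
- disc2: the other round wooden blank, same size and origin
- block1: rectangular wooden blank on the tray, 32 x 26 x 22 mm; origin at the centre of its underside
- block2: the other rectangular blank, same size and origin
- jar: bystander: white jar, 64 mm across, 85 mm high; origin at the centre of its underside
- screwdriver: bystander: screwdriver lying on the bench, about 200 mm long
- offcut: bystander: board offcut, 100 x 50 x 20 mm
- goggles: bystander: clear safety glasses, about 145 mm wide, 50 mm high; origin under the middle of the lenses
- mug: bystander: white mug, 80 mm across, 90 mm high
- tape: bystander: cardboard-brown tape roll lying flat, 90 mm across, 25 mm high

How it is judged:
By the outcome, as a careful person would: the job done as asked, in the order asked, and still so for the second after the job is handed in, with the robot touching nothing.
It also fails if it takes over 62 s, if anything falls off the work surface, if the arm or the gripper's body presses on something with over 40 N, if the wrist force passes 120 N, or if a joint passes its speed limit or range.

ROBOT

A 7-joint arm with a two-finger parallel gripper is mounted at the origin on the work surface. World frame = base frame: x ahead of the robot, y to its left, z up, the work surface at z = 0. Lengths are in m, angles in rad, forces in N, time in s.
With the tool pointing down it reaches from about 0.4 to 0.85 m from the base axis. Payload 4.5 kg.
Tool frame: the origin (TCP) lies on the centre line of the jaws, within the pads' length; the fingertips stand 11 mm ahead of it and the grasp point (between the pads) lies 8 mm behind it (manip.finger_overhang is the y of the fingertips in the tool frame, in m); y points along the fingers, z is the direction in which the jaws open and shut, and the axes are right-handed (so a half turn about y gives the same grasp; the last joint's range is limited). The gripper opens to 85 mm and grips with 20 to 120 N. Pads are 22 mm wide; open, the fingers measure 114 mm over their backs; the gripper's body (76 mm by 85 mm) begins 54 mm behind the grasp point. The pads swing forward as they close: fully open they stand 13 mm farther back than shut.
Start: joints at [1.242, 0.689, -0.195, 1.565, 0.157, 0.902, -0.215], TCP at [0.222, -0.584, 0.242] pointing down, gripper open.
Joint ranges: [-3.01, 3.01], [-0.46, 2.08], [-1.47, 1.51], [0.13, 2.56], [-1, 4.14], [0.04, 2.09], [-2.66, 2.66]. Speed limits (rad/s): [2.57, 2.57, 3.14, 3.14, 3.14, 3.14, 3.14].

INTERFACE

Orientations are given as a 3x3 rotation matrix whose columns are the frame's x, y, z axes.
In Python, from station import manip gives the robot as it stands.
- The arm moves only by the tool play_rows, never from a script. Its argument "increments" is a list of rows, each a list of 3 entries, a list of its own where there are three numbers: the opening, from 0 (shut) to 1 (fully open), then the shift along the tool's x, y, z each as a share of 200 mm, from -1 to 1, then the turn about the tool's y as a share of 180 degrees, from -1 to 1. In form: [[hand, [dx, dy, dz], roll], ...]. A call has 1 to 8 rows; each row is the pose to reach, as a shift and turn from the pose commanded when the call began, along the tool's axes at that moment, turning the shorter way round; what a row does not reach only later rows make up. A row lasts 1/12 s, in which the tool goes at most 41.7 mm and 7.16 degrees, less where a joint would pass 70% of its speed; a pose out of reach is approached as far as the arm can. A call with a number of a shift or a turn outside -1 to 1 is refused whole. A call with a gripper value outside its range is refused whole. The fingers move at their own pace and stop on an object; "newtons" is the grip in N (left out, the last holds). Time passes only in rows, so rows that repeat a pose let the fingers close. It gives the time, the measured TCP pose, the force and the opening at its end, in the units of the state.
- manip.get_state(): the state, without advancing time (a new reading comes with each control period).
- manip.read_camera(name): name is "scene" or "top" or "wrist"; returns a dict with "image" (420x560x3 uint8, blue, green, red), "fx", "fy", "cx", "cy" (pixels), "D" ([k1, k2, p1, p2, k3] as OpenCV has them; the pictures are not rectified), "rvec" (rotation vector, rad) and "tvec" (3), from world to camera coordinates, as OpenCV has them; the wrist camera has in their place "mount" (4x4, takes a point from camera to tool coordinates, whose origin is the TCP and whose axes are the tool frame's). Camera axes: x right, y down, z forward; pixel columns grow to the right and rows downward; lengths in m; the calibration is good to about 2 mm. A picture is of the moment at which its call begins: read the wrist's pose just before it. There is no depth.
- manip.sign_off(): hands the job in, once; it reports no verdict.
The state is a dict: "time": time; "joint_pos": joint angles; "dq": joint speeds; "joint_efforts": joint torques, N m; "tool_pos": TCP position; "tcp_rot": TCP orientation; "ft_force": force on the tool from outside, world axes, zero at the start; "ft_torque": the same for the moment, N m; "grip_width": finger opening in m.
Only numpy, scipy, OpenCV 4.12 (cv2) and the standard library are available. Lean on these libraries where they do the work, as an engineer would, in place of code of your own. Each camera call takes 0.05 s, during which the arm holds its last target.

## Working session

There is one attempt and no reset: what is moved stays moved. The work goes in short steps, Python scripts to look and compute and a tool call to move; the robot and the scene stay as the last step left them, time stands still between calls to the robot, and variables do not carry over. Pictures are saved under pics/ and viewed, and the job is handed in when it is done.

Besides the shell and the picture viewer there is one more tool, called after "Call:" as a command line: name --argument value ..., lists and objects as JSON in quotes. play_rows: Moves the arm, as the interface text tells. Shift numbers are shares of 200 mm and turn numbers shares of 180 degrees, none past 1 either way. Its arguments: {"type":"object","properties":{"increments":{"type":"array","items":{"type":"array"}},"newtons":{"type":"number"}},"required":["increments"]}

```bash
ls -la; mkdir -p pics; python3 - <<'E'
from station import manip
import cv2
s=manip.get_state(); print(s)
for n in ("scene","top","wrist"):
    r=manip.read_camera(n); cv2.imwrite(f"pics/{n}0.png",r["image"])
    print(n,{k:v for k,v in r.items() if k!="image"})
print(manip.finger_overhang,[a for a in dir(manip) if a[0]!='_'])
E
```

```text
total 12
drwxr-xr-x  3 agent agent 4096 Dec  7 04:57 .
drwxr-xr-x 23 root  root  4096 Dec  7 04:57 ..
drwxr-xr-x  2 agent agent 4096 Dec  7 04:57 pics
{'time': 0.0, 'joint_pos': array([ 1.2417751 ,  0.69000805, -0.1945237 ,  1.56636998,  0.15729232,
        0.9025138 , -0.21508858]), 'dq': array([ 6.45507700e-04,  1.79482830e-03, -2.33391254e-05, -1.10532072e-03,
        1.21815303e-03,  1.14779467e-03,  1.65712260e-03]), 'joint_efforts': array([-3.22051471e-05, -5.39611030e+01, -1.26706112e+00, -1.58544677e+01,
        9.02603409e-03,  9.40846803e-03, -2.25435457e-06]), 'tool_pos': array([ 0.22154896, -0.58372013,  0.24146236]), 'tcp_rot': array([[-9.34863087e-01, -7.94449574e-04,  3.55007572e-01],
       [-3.55008439e-01,  1.73378780e-03, -9.34861488e-01],
       [ 1.27192514e-04, -9.99998181e-01, -1.90289052e-03]]), 'ft_force': array([ 0.08406314, -0.2432675 , -0.54933318]), 'ft_torque': array([-0.02396278,  0.01727842,  0.01358024]), 'grip_width': 0.08531286353031953}
scene {'fx': 394.2454886485502, 'fy': 394.2454886485502, 'cx': 279.91844742938713, 'cy': 212.55109549112862, 'D':
[... 395 characters left out ...]
8, -2.14624481,  0.1770997 ]), 'tvec': array([-0.01657389,  0.62202669,  1.24393314])}
wrist {'fx': 362.6686737388239, 'fy': 362.6686737388239, 'cx': 276.8707407249334, 'cy': 206.2948090064596, 'D': array([-0.05396001,  0.        ,  0.        ,  0.        ,  0.        ]), 'mount': array([[ 8.41939335e-04,  9.57091977e-01,  2.89783088e-01,
        -7.31096035e-02],
       [-6.74320031e-05, -2.89783136e-01,  9.57092331e-01,
        -1.31268823e-01],
       [ 9.99999643e-01, -8.25354335e-04, -1.79441192e-04,
        -3.80672582e-04],
       [ 0.00000000e+00,  0.00000000e+00,  0.00000000e+00,
         1.00000000e+00]])}
0.011 ['IKError', 'finger_overhang', 'get_state', 'read_camera', 'sign_off']
```

View pics/scene0.png

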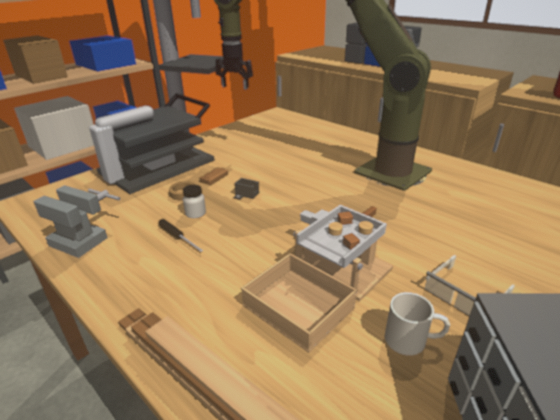

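View pics/top0.png

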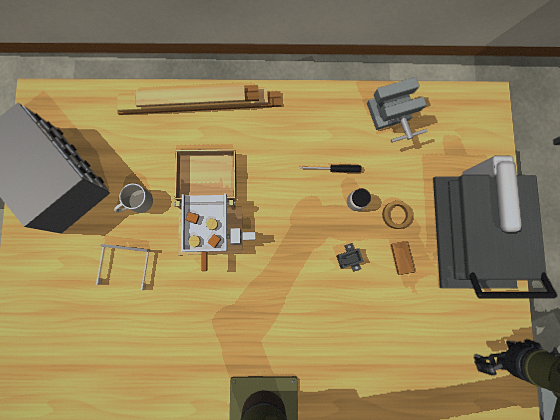

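View pics/wrist0.png

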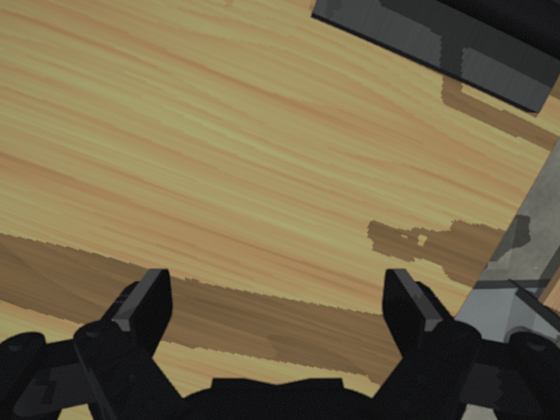

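```bash
cat > h.py <<'E'
import numpy as np, cv2
from station import manip
def cam(name):
    if name=="wrist":
        s=manip.get_state(); r=manip.read_camera(name)
        T=np.eye(4); T[:3,:3]=s["tcp_rot"]; T[:3,3]=s["tool_pos"]
        C=T@r["mount"]
    else:
        r=manip.read_camera(name); R=cv2.Rodrigues(np.array(r["rvec"]))[0]
        C=np.eye(4); C[:3,:3]=R.T; C[:3,3]=-R.T@np.array(r["tvec"]).ravel()
    K=np.array([[r["fx"],0,r["cx"]],[0,r["fy"],r["cy"]],[0,0,1.]])
    return dict(img=r["image"],C=C,K=K,D=np.array(r["D"],float))
def save(c,fn):
    np.savez(fn,**c)
def load(fn): return dict(np.load(fn))
def ray(c,uv):
    uv=np.array(uv,float).reshape(-1,1,2)
    p=cv2.undistortPoints(uv,c["K"],c["D"]).reshape(-1,2)
    d=np.c_[p,np.ones(len(p))]@c["C"][:3,:3].T
    return c["C"][:3,3],d
def onz(c,uv,z):
    o,d=ray(c,uv); t=(z-o[2])/d[:,2]; return o+d*t[:,None]
def proj(c,P):
    P=np.array(P,float).reshape(-1,3); R=c["C"][:3,:3].T; t=-R@c["C"][:3,3]
    return cv2.projectPoints(P,cv2.Rodrigues(R)[0],t,c["K"],c["D"])[0].reshape(-1,2)
def crop(img,x0,y0,x1,y1,k,fn):
    cv2.imwrite(fn,cv2.resize(img[y0:y1,x0:x1],None,fx=k,fy=k,interpolation=cv2.INTER_CUBIC))
E
python3 - <<'E'
from h import *
c=cam("top"); save(c,"top0.npz")
crop(c["img"],160,140,300,290,4,"pics/topA.png")
crop(c["img"],290,150,430,290,4,"pics/topB.png")
print(onz(c,[[205,222],[240,236],[348,257],[204,262],[360,200],[331,168],[397,215],[402,257],[128,262],[133,198],[206,178]],0.0).round(3))
E
```

```text
[[ 0.578  0.189  0.   ]
 [ 0.533  0.075  0.   ]
 [ 0.466 -0.272  0.   ]
 [ 0.45   0.19   0.   ]
 [ 0.652 -0.317  0.   ]
 [ 0.759 -0.224  0.   ]
 [ 0.602 -0.437  0.   ]
 [ 0.466 -0.447  0.   ]
 [ 0.449  0.432  0.   ]
 [ 0.657  0.426  0.   ]
 [ 0.724  0.19   0.   ]]
```

View pics/topA.png

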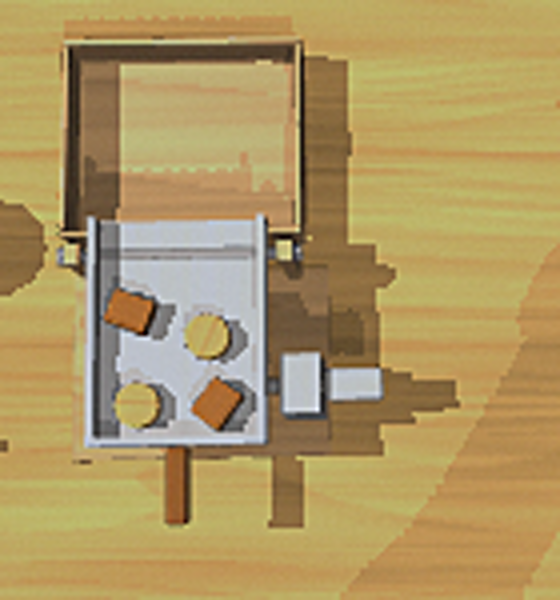

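View pics/topB.png

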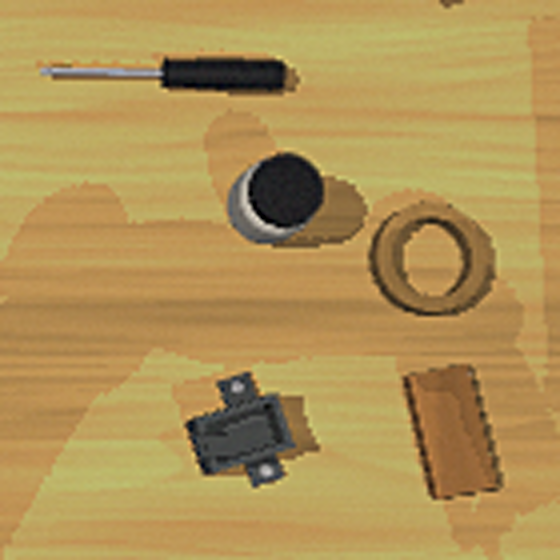

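```bash
cat >> h.py <<'E'
def go(pos,zang=None):
    """numbers for play_rows: world TCP target, yaw (deg) of tool z"""
    s=manip.get_state(); R=s["tcp_rot"]; d=R.T@(np.array(pos)-s["tool_pos"])/0.2
    cur=np.degrees(np.arctan2(R[1,2],R[0,2])); roll=0
    if zang is not None:
        roll=-((zang-cur+180)%360-180)/180
    n=np.linalg.norm(d)*200/41.7; 
    print("t",round(s["time"],2),"shift",d.round(3),"roll",round(roll,4),"rows",round(max(n,abs(roll)*180/7.16),1),"pos",s["tool_pos"].round(4),"zang",round(cur,2),"q",s["joint_pos"].round(2),"F",s["ft_force"].round(1),"w",round(s["grip_width"],4))
E
python3 -c "
from h import *
go((0.28,-0.42,0.25),-30); go((0.43,-0.26,0.25),0)"
```

```text
t 0.2 shift [-0.564 -0.04  -0.663] roll -0.2178 rows 5.5 pos [ 0.2217 -0.584   0.2418] zang -69.21 q [ 1.24  0.69 -0.19  1.57  0.16  0.9  -0.22] F [-0.6  0.4 -0.3] w 0.0856
t 0.2 shift [-1.549 -0.04  -1.145] roll -0.3845 rows 9.7 pos [ 0.2217 -0.584   0.2418] zang -69.21 q [ 1.24  0.69 -0.19  1.57  0.16  0.9  -0.22] F [-0.6  0.4 -0.3] w 0.0856
```

Call:
play_rows --increments '[[1,[-0.56,-0.04,-0.66],-0.22],[1,[-0.56,-0.04,-0.66],-0.22],[1,[-0.56,-0.04,-0.66],-0.22],[1,[-0.56,-0.04,-0.66],-0.22],[1,[-0.56,-0.04,-0.66],-0.22],[1,[-0.56,-0.04,-0.66],-0.22]]'

```text
time: 0.7
tool_pos: [0.2815, -0.4174, 0.2508]
tcp_rot: [[-0.483, 0.0, 0.876], [-0.876, 0.002, -0.483], [-0.002, -1.0, -0.0]]
ft_force: [0.0, -0.6, 0.7]
grip_width: 0.0853
```

```bash
python3 -c "
from h import *
go((0.43,-0.26,0.25),0)"
```

```text
t 0.7 shift [-1.048  0.006  0.27 ] roll -0.1605 rows 5.2 pos [ 0.2815 -0.4174  0.2508] zang -28.89 q [ 1.15  0.54 -0.4   1.91  0.3   0.75  0.07] F [ 0.  -0.6  0.7] w 0.0853
```

Call:
play_rows --increments '[[1,[-1.0,0,0.27],-0.16],[1,[-1.0,0,0.27],-0.16],[1,[-1.0,0,0.27],-0.16],[1,[-1.0,0,0.27],-0.16],[1,[-1.0,0,0.27],-0.16],[1,[-1.0,0,0.27],-0.16]]'

```text
time: 1.2
tool_pos: [0.4332, -0.2655, 0.2513]
tcp_rot: [[0.0, 0.008, 1.0], [-1.0, 0.005, 0.0], [-0.005, -1.0, 0.008]]
ft_force: [0.3, 0.5, -0.3]
grip_width: 0.0852
```

```bash
python3 -c "
from h import *
c=cam('wrist'); save(c,'w1.npz'); cv2.imwrite('pics/w1.png',c['img'])
go((0.53,0.05,0.28),0)"
```

```text
t 1.25 shift [-1.599 -0.141  0.496] roll -0.0015 rows 8.1 pos [ 0.4295 -0.2693  0.2508] zang -0.27 q [ 0.81  0.56 -0.53  1.9   0.39  0.78  0.06] F [-0.1 -1.4 -0.2] w 0.0851
```

View pics/w1.png

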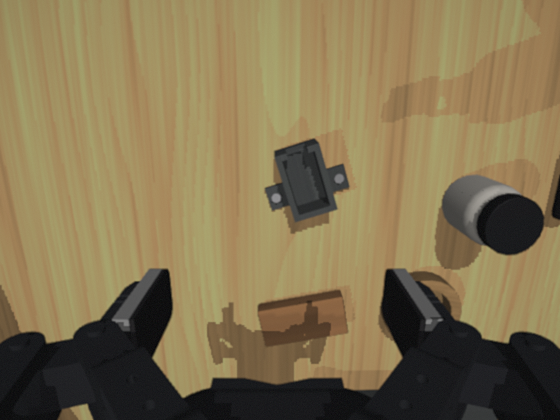

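```bash
python3 -c "
from h import *
c=cam('wrist'); save(c,'w2.npz')
crop(c['img'],250,120,370,240,5,'pics/w2.png')
go((0.53,0.05,0.28),0)"
```

```text
t 1.3 shift [-1.615 -0.147  0.5  ] roll -0.003 rows 8.1 pos [ 0.4269 -0.2721  0.2503] zang -0.55 q [ 0.81  0.56 -0.53  1.9   0.39  0.78  0.06] F [-0.1 -0.6 -0.1] w 0.0854
```

View pics/w2.png

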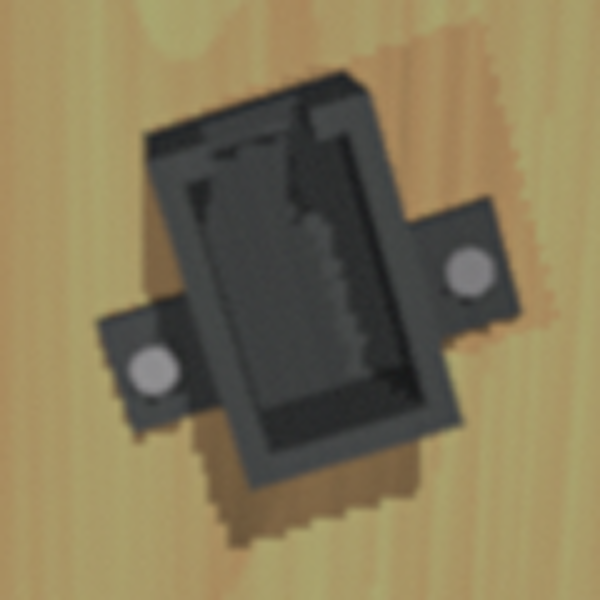

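```bash
python3 -c "
from h import *
c=load('w2.npz')
p=np.array([[152,160],[370,97],[462,424],[250,488]],float)
uv=(p+0.5)/5-0.5+[250,120]
P=onz(c,uv,0.044); print(P.round(4))
e=lambda a,b:np.linalg.norm(P[a]-P[b])
print(e(0,1),e(2,3),e(1,2),e(0,3))
ctr=P.mean(0); ax=(P[0]+P[1]-P[2]-P[3])[:2]; ang=np.degrees(np.arctan2(ax[1],ax[0])); print(ctr,ang)
sc=(np.array([[154,371],[470,272]])+.5)/5-.5+[250,120]
for z in(0.006,0.01,0.014): 
  S=onz(c,sc,z); print(S.round(4),S.mean(0).round(4),np.degrees(np.arctan2(*(S[1]-S[0])[[1,0]])))
go((0.53,0.05,0.28),0)"
```

```text
[[ 0.4325 -0.244   0.044 ]
 [ 0.4728 -0.2325  0.044 ]
 [ 0.4927 -0.2958  0.044 ]
 [ 0.4515 -0.3086  0.044 ]]
0.04197904586483277 0.0431594512161413 0.06627401931698583 0.06734625500036687
[ 0.46239998 -0.27024008  0.044     ] 106.95623626567448
[[ 0.4332 -0.2947  0.006 ]
 [ 0.5001 -0.2735  0.006 ]] [ 0.4667 -0.2841  0.006 ] 17.609193801752284
[[ 0.4331 -0.2937  0.01  ]
 [ 0.4994 -0.2727  0.01  ]] [ 0.4663 -0.2832  0.01  ] 17.60919380175226
[[ 0.4331 -0.2926  0.014 ]
 [ 0.4986 -0.2718  0.014 ]] [ 0.4659 -0.2822  0.014 ] 17.609193801752255
t 1.3 shift [-1.615 -0.147  0.5  ] roll -0.003 rows 8.1 pos [ 0.4269 -0.2721  0.2503] zang -0.55 q [ 0.81  0.56 -0.53  1.9   0.39  0.78  0.06] F [-0.1 -0.6 -0.1] w 0.0854
```

Call:
play_rows --increments '[[1,[-1.0,-0.14,0.5],0],[1,[-1.0,-0.14,0.5],0],[1,[-1.0,-0.14,0.5],0],[1,[-1.0,-0.14,0.5],0],[1,[-1.0,-0.14,0.5],0],[1,[-1.0,-0.14,0.5],0]]'

```text
time: 1.8
tool_pos: [0.5305, -0.0704, 0.2794]
tcp_rot: [[-0.01, 0.004, 1.0], [-1.0, 0.003, -0.01], [-0.003, -1.0, 0.004]]
ft_force: [0.9, 1.1, 0.0]
grip_width: 0.0855
```

Call:
play_rows --increments '[[1,[-0.6,0,0],0],[1,[-0.6,0,0],0],[1,[-0.6,0,0],0],[1,[-0.6,0,0],0],[1,[-0.6,0,0],0],[1,[-0.6,0,0],0]]'

```text
time: 2.3
tool_pos: [0.5298, 0.0422, 0.2779]
tcp_rot: [[-0.017, -0.001, 1.0], [-1.0, -0.002, -0.017], [0.002, -1.0, -0.001]]
ft_force: [0.4, -0.6, -1.1]
grip_width: 0.0852
```

```bash
python3 -c "
from h import *
c=cam('wrist'); save(c,'w3.npz'); cv2.imwrite('pics/w3.png',c['img'])
go((0.53,0.05,0.28),0)"
```

```text
t 2.35 shift [-0.042 -0.01  -0.   ] roll -0.0058 rows 0.2 pos [0.5299 0.0416 0.2779] zang -1.04 q [ 0.15  0.55 -0.51  1.79  0.34  0.89 -0.53] F [-0.3 -0.7 -0.3] w 0.0856
```

View pics/w3.png

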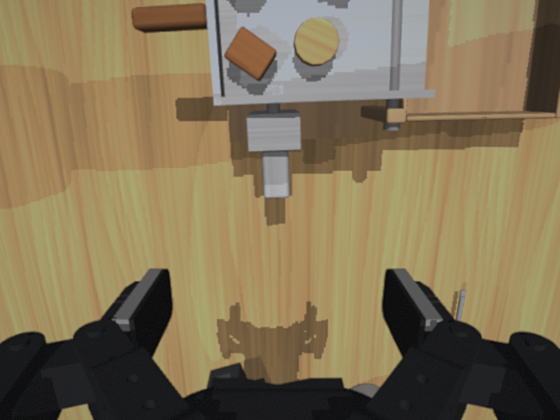

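```bash
python3 -c "
from h import *
c=load('w3.npz')
crop(c['img'],120,0,440,200,2.5,'pics/w3a.png')
crop(c['img'],235,95,315,205,6,'pics/w3b.png')"
```

```text
(no output)
```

View pics/w3a.png

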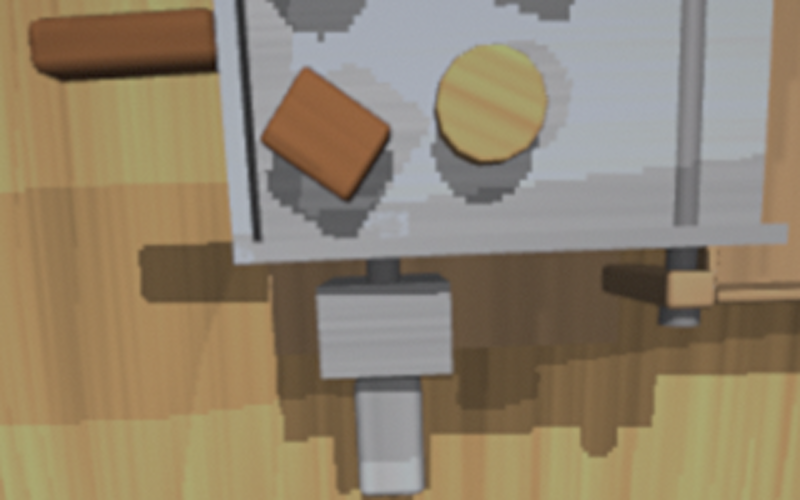

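View pics/w3b.png

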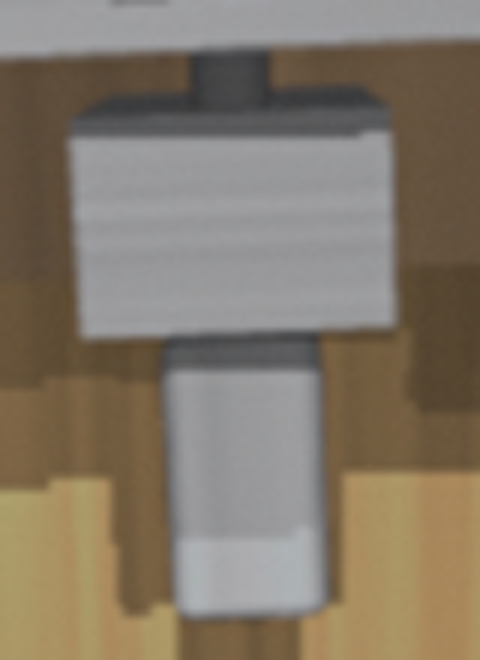

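```bash
python3 -c "
from h import *
c=load('w3.npz')
f=lambda p:(np.array(p,float)+.5)/6-.5+[235,95]
B=onz(c,f([[68,138],[390,130],[397,326],[82,338]]),0.103); H=onz(c,f([[165,370],[322,368],[328,612],[180,614]]),0.0905)
print(B.round(4),B.mean(0).round(4)); print(H.round(4),H.mean(0).round(4))
for P in (B,H):
  d=[np.linalg.norm(P[i]-P[(i+1)%4]).round(4) for i in range(4)]; 
  print(d,[np.degrees(np.arctan2(*(P[b]-P[a])[[1,0]])).round(1) for a,b in((3,2),(0,1),(3,0),(2,1))])
g=lambda p:(np.array(p,float)+.5)/2.5-.5+[120,0]
T=onz(c,g([[236,262],[786,236]]),0.122); print('tray side top',T.round(4),np.degrees(np.arctan2(*(T[1]-T[0])[[1,0]])))
T=onz(c,g([[243,240],[225,0]]),0.122); print('rear',T.round(4),np.degrees(np.arctan2(*(T[1]-T[0])[[1,0]])))
"
```

```text
[[0.5042 0.0998 0.103 ]
 [0.5484 0.1001 0.103 ]
 [0.5494 0.0732 0.103 ]
 [0.5051 0.0723 0.103 ]] [0.5268 0.0864 0.103 ]
[[0.5161 0.0656 0.0905]
 [0.5392 0.0654 0.0905]
 [0.5398 0.0282 0.0905]
 [0.5173 0.0283 0.0905]] [0.5281 0.0469 0.0905]
[np.float64(0.0442), np.float64(0.0269), np.float64(0.0443), np.float64(0.0276)] [np.float64(1.2), np.float64(0.4), np.float64(91.8), np.float64(92.1)]
[np.float64(0.0231), np.float64(0.0372), np.float64(0.0225), np.float64(0.0373)] [np.float64(-0.2), np.float64(-0.3), np.float64(91.8), np.float64(90.9)]
tray side top [[0.4818 0.1112 0.122 ]
 [0.6507 0.1167 0.122 ]] 1.8524691648659293
rear [[0.4844 0.1176 0.122 ]
 [0.4831 0.1846 0.122 ]] 91.13666159022166
```

```bash
python3 -c "
from h import *
go((0.528,0.045,0.12),1.5)"
```

```text
t 2.35 shift [-0.019  0.79  -0.009] roll -0.0141 rows 3.8 pos [0.5299 0.0416 0.2779] zang -1.04 q [ 0.15  0.55 -0.51  1.79  0.34  0.89 -0.53] F [-0.3 -0.7 -0.3] w 0.0856
```

Call:
play_rows --increments '[[0.8,[-0.02,0.79,-0.01],-0.014],[0.8,[-0.02,0.79,-0.01],-0.014],[0.8,[-0.02,0.79,-0.01],-0.014],[0.8,[-0.02,0.79,-0.01],-0.014],[0.8,[-0.02,0.79,-0.01],-0.014],[0.8,[-0.02,0.79,-0.01],-0.014],[0.8,[-0.02,0.79,-0.01],-0.014]]'

```text
time: 2.93
tool_pos: [0.5294, 0.0476, 0.1218]
tcp_rot: [[0.028, 0.002, 1.0], [-1.0, -0.0, 0.028], [0.0, -1.0, 0.002]]
ft_force: [0.1, 1.3, 0.5]
grip_width: 0.0684
```

```bash
python3 -c "
from h import *
c=cam('wrist'); save(c,'w4.npz'); cv2.imwrite('pics/w4.png',c['img'])
go((0.528,0.045,0.080),1.5)"
```

```text
t 2.98 shift [ 0.015  0.212 -0.01 ] roll 0.0006 rows 1.0 pos [0.5298 0.048  0.1224] zang 1.6 q [ 0.05  0.77 -0.37  1.95  0.54  0.52 -0.68] F [0.1 0.5 0.4] w 0.0687
```

View pics/w4.png

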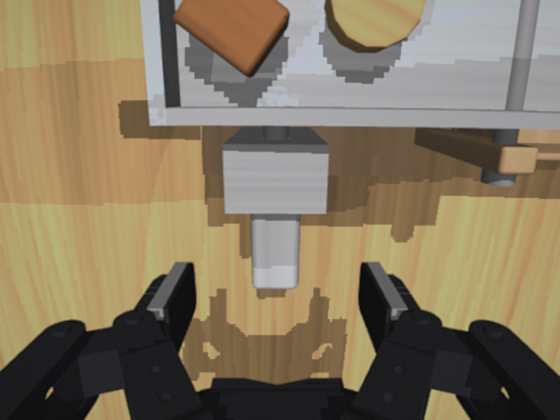

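```bash
python3 -c "
from h import *
c=load('w4.npz')
print(onz(c,[[253,287],[298,287],[251,214],[300,213]],0.091).round(4), onz(c,[[224,212],[327,212],[224,140],[329,144]],0.103).round(4))
go((0.528,0.045,0.080),1.5)"
```

```text
[[0.517  0.0298 0.091 ]
 [0.5396 0.0304 0.091 ]
 [0.5158 0.0684 0.091 ]
 [0.5388 0.0694 0.091 ]] [[0.5048 0.0729 0.103 ]
 [0.5496 0.0741 0.103 ]
 [0.5053 0.104  0.103 ]
 [0.5485 0.1035 0.103 ]]
t 2.98 shift [ 0.015  0.212 -0.01 ] roll 0.0006 rows 1.0 pos [0.5298 0.048  0.1224] zang 1.6 q [ 0.05  0.77 -0.37  1.95  0.54  0.52 -0.68] F [0.1 0.5 0.4] w 0.0687
```

Call:
play_rows --increments '[[0.8,[0.01,0.1,-0.01],0],[0.8,[0.01,0.21,-0.01],0],[0.8,[0.01,0.21,-0.01],0],[0.2,[0.01,0.21,-0.01],0],[0,[0.01,0.21,-0.01],0],[0,[0.01,0.21,-0.01],0],[0,[0.01,0.21,-0.01],0],[0,[0.01,0.21,-0.01],0]]' --newtons 50

```text
time: 3.65
tool_pos: [0.5274, 0.0467, 0.0797]
tcp_rot: [[0.03, 0.003, 1.0], [-1.0, 0.0, 0.03], [-0.0, -1.0, 0.003]]
ft_force: [0.1, -0.7, 7.5]
grip_width: 0.0228
```

```bash
python3 -c "
from h import *
c=cam('wrist'); save(c,'w5.npz'); cv2.imwrite('pics/w5.png',c['img'])
go((0.528,0.045,0.080),1.5)"
```

```text
t 3.7 shift [ 0.008 -0.002  0.003] roll 0.0011 rows 0.0 pos [0.5273 0.0467 0.0797] zang 1.69 q [ 0.01  0.84 -0.31  1.97  0.59  0.41 -0.72] F [-0.  -0.1  6.4] w 0.023
```

View pics/w5.png

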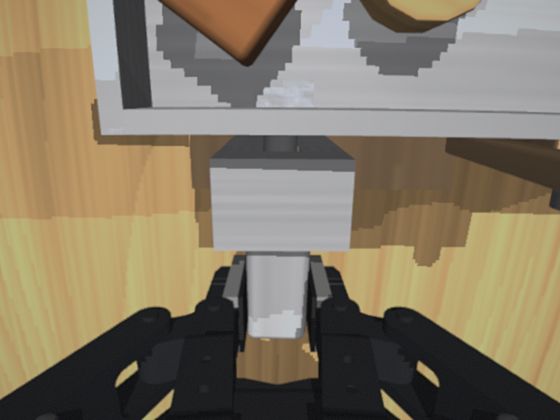

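Call:
play_rows --increments '[[0,[0.03,0,0],0],[0,[0.06,0,0],0],[0,[0.09,0,0],0],[0,[0.12,0,0],0]]'

```text
time: 4.03
tool_pos: [0.5275, 0.0225, 0.0785]
tcp_rot: [[0.03, 0.001, 1.0], [-1.0, 0.001, 0.03], [-0.001, -1.0, 0.001]]
ft_force: [2.4, 1.5, -0.7]
grip_width: 0.0227
```

```bash
python3 -c "
from h import *
go((0.530,-0.06,0.080),1.5)"
```

```text
t 4.03 shift [ 0.413 -0.008  0.   ] roll 0.0011 rows 2.0 pos [0.5275 0.0225 0.0785] zang 1.71 q [ 0.06  0.84 -0.31  1.98  0.61  0.41 -0.69] F [ 2.4  1.5 -0.7] w 0.0227
```

Call:
play_rows --increments '[[0,[0.1,0,0],0],[0,[0.2,0,0],0],[0,[0.3,0,0],0],[0,[0.4,0,0],0],[0,[0.5,0,0],0]]'

```text
time: 4.45
tool_pos: [0.5282, -0.0805, 0.0776]
tcp_rot: [[0.028, -0.003, 1.0], [-1.0, -0.002, 0.028], [0.002, -1.0, -0.003]]
ft_force: [-0.1, -0.1, -1.1]
grip_width: 0.023
```

```bash
python3 -c "
from h import *
c=cam('wrist'); save(c,'w6.npz'); cv2.imwrite('pics/w6.png',c['img'])
go((0.50,-0.125,0.035),17)"
```

```text
t 4.5 shift [ 0.186  0.214 -0.141] roll -0.0876 rows 2.2 pos [ 0.5277 -0.0868  0.0774] zang 1.24 q [ 0.28  0.85 -0.34  1.95  0.64  0.45 -0.52] F [-0.2 -4.2 -1.4] w 0.0229
```

View pics/w6.png

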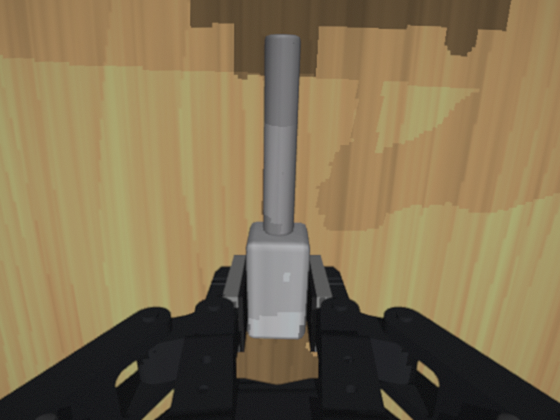

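Call:
play_rows --increments '[[0,[0.19,0.1,-0.14],-0.088],[0,[0.19,0.21,-0.14],-0.088],[0,[0.19,0.21,-0.14],-0.088],[0,[0.19,0.21,-0.14],-0.088],[0,[0.19,0.26,-0.14],-0.088],[0,[0.19,0.26,-0.14],-0.088],[0,[0.19,0.26,-0.14],-0.088]]'

```text
time: 5.08
tool_pos: [0.5038, -0.1152, 0.0269]
tcp_rot: [[0.302, 0.001, 0.953], [-0.953, 0.0, 0.302], [0.0, -1.0, 0.001]]
ft_force: [-0.4, -0.5, -1.3]
grip_width: 0.023
```

```bash
python3 -c "
from h import *
go((0.50,-0.125,0.015),17)
c=cam('scene'); save(c,'s1.npz'); print(proj(c,[[.5,-.1,0]])); crop(c['img'],200,140,340,240,5,'pics/s1.png')"
```

```text
t 5.08 shift [ 0.041  0.06  -0.033] roll 0.0031 rows 0.4 pos [ 0.5038 -0.1152  0.0269] zang 17.55 q [ 0.31  0.93 -0.29  2.02  0.84  0.31 -0.38] F [-0.4 -0.5 -1.3] w 0.023
[[276.14497917 216.94155995]]
```

View pics/s1.png

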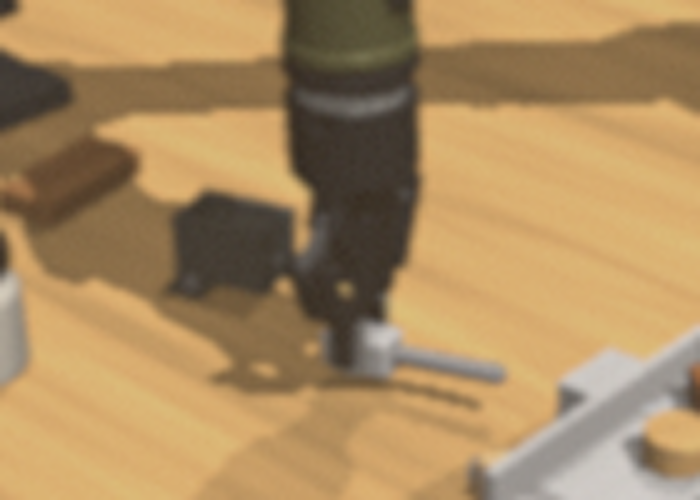

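Call:
play_rows --increments '[[0,[0,0.025,0],0],[0,[0,0.035,0],0],[0,[0,0.045,0],0],[0,[0,0.045,0],0]]'

```text
time: 5.47
tool_pos: [0.5028, -0.1161, 0.017]
tcp_rot: [[0.302, -0.0, 0.953], [-0.953, -0.0, 0.302], [0.0, -1.0, -0.0]]
ft_force: [-0.2, 0.8, -0.5]
grip_width: 0.0231
```

Call:
play_rows --increments '[[0,[0,0.005,0],0],[0,[0,0.01,0],0],[0,[0,0.01,0],0],[0,[0,0.01,0],0]]'

```text
time: 5.8
tool_pos: [0.503, -0.1162, 0.016]
tcp_rot: [[0.302, 0.0, 0.953], [-0.953, -0.0, 0.302], [0.001, -1.0, 0.0]]
ft_force: [-0.6, 0.3, 5.9]
grip_width: 0.0227
```

Call:
play_rows --increments '[[0.2,[0,0.01,0],0],[0.4,[0,0.01,0],0],[0.6,[0,0.01,0],0],[0.6,[0,0,0],0],[0.6,[0,-0.3,0],0],[0.6,[0,-0.5,0],0],[0.6,[0,-0.5,0],0],[0.6,[0,-0.5,0],0]]'

```text
time: 6.47
tool_pos: [0.5054, -0.1165, 0.119]
tcp_rot: [[0.301, 0.007, 0.954], [-0.954, -0.0, 0.301], [0.003, -1.0, 0.007]]
ft_force: [0.5, -0.3, -0.1]
grip_width: 0.051
```

```bash
python3 -c "
from h import *
go((0.50,-0.125,0.015),17)
c=cam('wrist'); save(c,'w7.npz'); cv2.imwrite('pics/w7.png',c['img'])"
```

```text
t 6.47 shift [ 0.031  0.52  -0.042] roll 0.0027 rows 2.5 pos [ 0.5054 -0.1165  0.119 ] zang 17.49 q [ 0.43  0.78 -0.48  1.99  0.7   0.53 -0.25] F [ 0.5 -0.3 -0.1] w 0.051
```

View pics/w7.png

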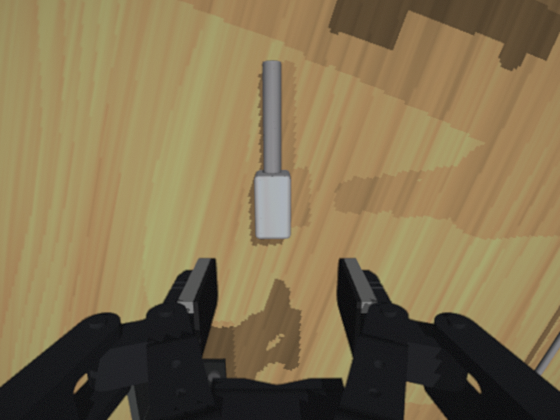

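```bash
python3 -c "
from h import *
go((0.50,-0.125,0.015),17)
c=cam('wrist'); save(c,'w8.npz')
g=cv2.cvtColor(c['img'],cv2.COLOR_BGR2HSV)
m=((g[...,1]<60)&(g[...,2]>70)).astype('uint8'); m[250:]=0; m[:,:230]=0; m[:,320:]=0;
n,l,st,ce=cv2.connectedComponentsWithStats(m); print(st,ce.round(1))
k=1+np.argmax(st[1:,4]); ys=[70,85,100,115,130,145,160,190,205,220]
for y in ys:
  xs=np.where(l[y]==k)[0]; print(y,xs.min(),xs.max(),end='; ')
print()
crop(c['img'],230,50,320,250,3,'pics/w8.png')
"
```

```text
t 6.52 shift [ 0.033  0.51  -0.035] roll 0.0027 rows 2.5 pos [ 0.5043 -0.1166  0.1171] zang 17.49 q [ 0.43  0.79 -0.48  1.99  0.7   0.53 -0.25] F [ 0.2 -0.2 -0.7] w 0.0513
[[     0      0    560    420 230756]
 [   256     61     37    180   4444]] [[279.6 210.3]
 [274.1 165.5]]
70 265 282; 85 265 282; 100 265 282; 115 265 282; 130 266 282; 145 266 282; 160 266 282; 190 256 292; 205 257 292; 220 257 292;
```

View pics/w8.png

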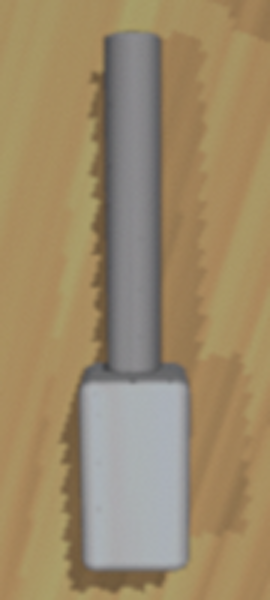

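```bash
python3 -c "
from h import *
c=load('w8.npz')
A=onz(c,[[273.6,61],[274.3,173.5]],0.017); print(A.round(4),np.linalg.norm(A[0]-A[1]),np.degrees(np.arctan2(*(A[0]-A[1])[[1,0]])))
H=onz(c,[[257,176],[292.5,176],[293,238],[257.5,238]],0.0235); print(H.round(4),H.mean(0))
t=load('top0.npz')
a=np.radians(107); u=np.array([np.cos(a),np.sin(a)]); 
T=cam('top'); save(T,'top1.npz'); crop(T['img'],260,210,400,300,5,'pics/top1.png')
print(proj(T,[[*A[1,:2],0.012],[*A[0,:2],.012],[.462,-.270,.044]]))
go((.5,-.1,.1),17)
"
```

```text
[[ 0.4735 -0.0268  0.017 ]
 [ 0.4944 -0.0923  0.017 ]] 0.06868293017692854 107.68255146300365
[[ 0.4841 -0.0958  0.0235]
 [ 0.5055 -0.089   0.0235]
 [ 0.5189 -0.1289  0.0235]
 [ 0.4964 -0.136   0.0235]] [ 0.50120013 -0.11243363  0.0235    ]
[[292.21659669 247.82694254]
 [271.73018526 254.39124854]
 [350.13056799 257.76703685]]
t 6.62 shift [-0.083  0.074  0.014] roll 0.0029 rows 0.5 pos [ 0.5024 -0.1167  0.1148] zang 17.52 q [ 0.43  0.79 -0.48  1.99  0.7   0.53 -0.25] F [-0.2 -0.9  0.9] w 0.0511
```

View pics/top1.png

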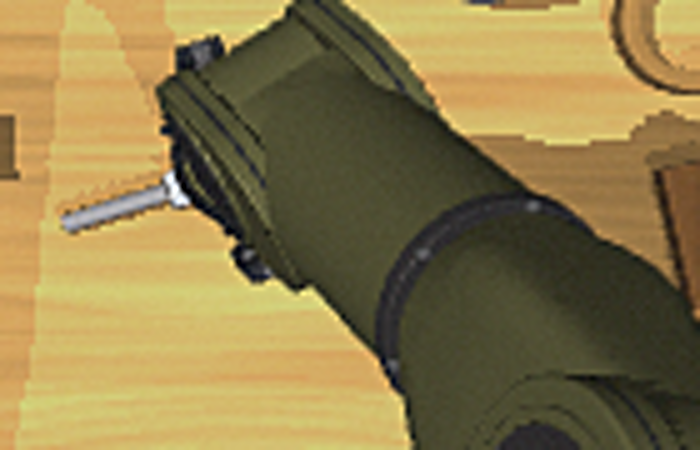

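```bash
python3 -c "
from h import *
go((.4835,-.058,.05),17.7)
"
```

```text
t 6.62 shift [-0.308  0.324 -0.002] roll -0.001 rows 2.1 pos [ 0.5024 -0.1167  0.1148] zang 17.52 q [ 0.43  0.79 -0.48  1.99  0.7   0.53 -0.25] F [-0.2 -0.9  0.9] w 0.0511
```

Call:
play_rows --increments '[[0.6,[-0.2,0,0],0],[0.6,[-0.31,0.2,0],0],[0.6,[-0.31,0.32,0],0],[0.6,[-0.31,0.32,0],0],[0.6,[-0.31,0.32,0],0],[0.6,[-0.31,0.32,0],0]]'

```text
time: 7.12
tool_pos: [0.4843, -0.058, 0.0513]
tcp_rot: [[0.301, -0.001, 0.954], [-0.954, -0.001, 0.301], [0.001, -1.0, -0.001]]
ft_force: [0.4, 0.7, 0.7]
grip_width: 0.0512
```

```bash
python3 -c "
from h import *
c=cam('wrist'); save(c,'w9.npz'); cv2.imwrite('pics/w9.png',c['img'])
go((.4835,-.058,.014),17.7)
"
```

```text
t 7.17 shift [-0.003  0.189 -0.006] roll -0.0014 rows 0.9 pos [ 0.4848 -0.0581  0.0519] zang 17.45 q [ 0.19  0.87 -0.28  2.1   0.85  0.28 -0.51] F [ 1.4  0.3 -0.2] w 0.0512
```

View pics/w9.png

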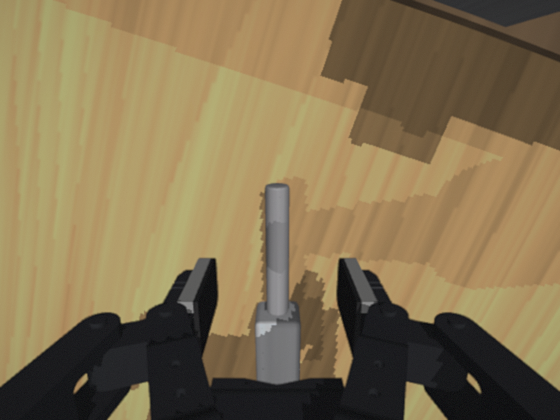

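```bash
python3 -c "
from h import *
c=load('w9.npz')
A=onz(c,[[277.3,185],[277.5,308]],0.0175); print(A.round(4),np.linalg.norm(A[0]-A[1]),np.degrees(np.arctan2(*(A[0]-A[1])[[1,0]])))
s=manip.get_state(); print((A-s['tool_pos'])@s['tcp_rot'])
"
```

```text
[[ 0.4733 -0.0252  0.0175]
 [ 0.4932 -0.0881  0.0175]] 0.06593068476573186 107.56060817343955
[[-0.03490628  0.03435513 -0.00115193]
 [ 0.03102425  0.03442324 -0.00102965]]
```

Call:
play_rows --increments '[[0.6,[0,0.1,-0.005],0],[0.6,[0,0.16,-0.005],0],[0.6,[0,0.188,-0.005],0],[0.6,[0,0.188,-0.005],0],[0.2,[0,0.188,-0.005],0],[0,[0,0.188,-0.005],0],[0,[0,0.188,-0.005],0],[0,[0,0.188,-0.005],0]]' --newtons 60

```text
time: 7.83
tool_pos: [0.4839, -0.0575, 0.0144]
tcp_rot: [[0.301, 0.002, 0.954], [-0.954, 0.0, 0.301], [0.0, -1.0, 0.002]]
ft_force: [0.7, 0.6, 1.4]
grip_width: 0.0096
```

Call:
play_rows --increments '[[0,[0,0,0],0],[0,[0,0,0],0]]'

```text
time: 8.0
tool_pos: [0.4838, -0.0575, 0.0141]
tcp_rot: [[0.301, 0.001, 0.953], [-0.953, -0.0, 0.301], [0.0, -1.0, 0.001]]
ft_force: [1.4, -0.1, 3.5]
grip_width: 0.0091
```

```bash
python3 -c "
from h import *
c=cam('wrist'); save(c,'w10.npz'); cv2.imwrite('pics/w10.png',c['img'])
go((.4835,-.058,.1),17.7)
"
```

```text
t 8.05 shift [ 0.002 -0.43  -0.002] roll -0.0009 rows 2.1 pos [ 0.4838 -0.0575  0.0141] zang 17.54 q [ 0.12  0.94 -0.16  2.11  0.92  0.16 -0.58] F [ 0.3 -0.7  2.2] w 0.0098
```

View pics/w10.png

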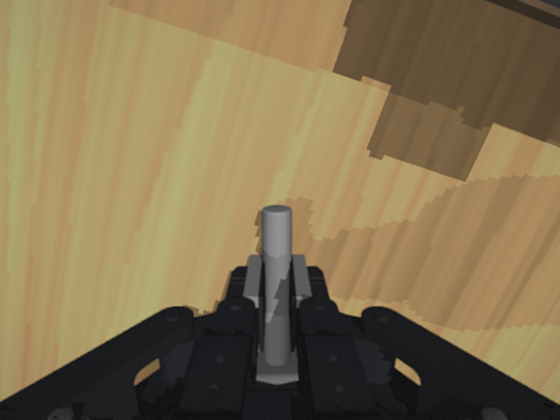

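Call:
play_rows --increments '[[0,[0,-0.05,0],0],[0,[0,-0.15,0],0],[0,[0,-0.3,0],0],[0,[0,-0.45,0],0],[0,[0,-0.45,0],0]]'

```text
time: 8.47
tool_pos: [0.4852, -0.0574, 0.1075]
tcp_rot: [[0.301, 0.006, 0.954], [-0.954, 0.001, 0.301], [0.001, -1.0, 0.006]]
ft_force: [-0.4, 0.8, -1.2]
grip_width: 0.0093
```

```bash
python3 -c "
from h import *
c=load('w10.npz')
print('tip in tool', (onz(c,[[277.5,207]],0.0185)-[.4838,-.0575,.0141])@manip.get_state()['tcp_rot'])
c=cam('wrist'); save(c,'w11.npz'); cv2.imwrite('pics/w11.png',c['img'])
c=cam('scene'); save(c,'s2.npz');  crop(c['img'],220,140,340,240,5,'pics/s2.png')
go((.4835,-.058,.1),17.7)
"
```

```text
tip in tool [[-0.03549253 -0.00445054 -0.00054975]]
t 8.57 shift [ 0.001  0.022 -0.001] roll -0.0011 rows 0.1 pos [ 0.4836 -0.0577  0.1043] zang 17.5 q [ 0.28  0.78 -0.43  2.08  0.76  0.43 -0.44] F [-0.4  0.4 -1.1] w 0.0092
```

View pics/w11.png

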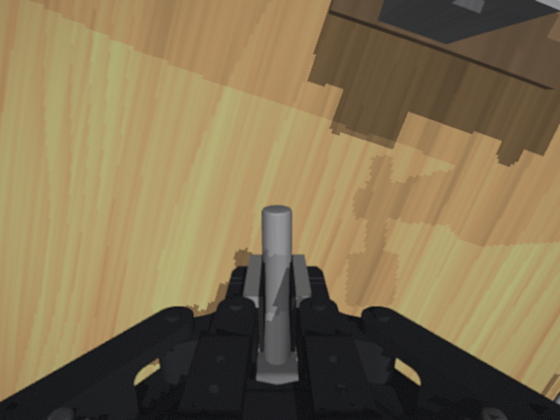

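View pics/s2.png

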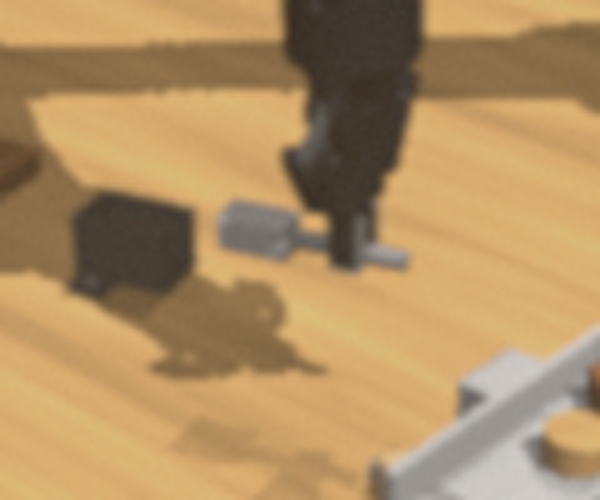

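```bash
python3 -c "
from h import *
t=load('top0.npz')
P=onz(t,(np.array([[190,420],[278,393],[293,447],[207,473]])+.5)/4-.5+[290,150],0.044); print(P.round(3),P.mean(0).round(4))
go((.48,-.21,.17),17.5)
go((.49,-.365,.17),17.5)
"
```

```text
[[ 0.472 -0.23   0.044]
 [ 0.493 -0.299  0.044]
 [ 0.451 -0.309  0.044]
 [ 0.431 -0.242  0.044]] [ 0.4615 -0.27    0.044 ]
t 8.57 shift [ 0.721 -0.329 -0.246] roll -0.0 rows 4.0 pos [ 0.4836 -0.0577  0.1043] zang 17.5 q [ 0.28  0.78 -0.43  2.08  0.76  0.43 -0.44] F [-0.4  0.4 -1.1] w 0.0092
t 8.57 shift [ 1.475 -0.329 -0.431] roll -0.0 rows 7.5 pos [ 0.4836 -0.0577  0.1043] zang 17.5 q [ 0.28  0.78 -0.43  2.08  0.76  0.43 -0.44] F [-0.4  0.4 -1.1] w 0.0092
```

```bash
python3 -c "
from h import *
go((.4455,-.2161,.10),17.2)
"
```

```text
t 8.57 shift [ 0.698  0.021 -0.42 ] roll 0.0017 rows 3.9 pos [ 0.4836 -0.0577  0.1043] zang 17.5 q [ 0.28  0.78 -0.43  2.08  0.76  0.43 -0.44] F [-0.4  0.4 -1.1] w 0.0092
```

Call:
play_rows --increments '[[0,[0.1,0.02,-0.06],0.002],[0,[0.27,0.02,-0.16],0.002],[0,[0.45,0.02,-0.27],0.002],[0,[0.6,0.02,-0.36],0.002],[0,[0.7,0.02,-0.42],0.002],[0,[0.7,0.02,-0.42],0.002],[0,[0.7,0.02,-0.42],0.002]]'

```text
time: 9.15
tool_pos: [0.4437, -0.2176, 0.0981]
tcp_rot: [[0.292, -0.003, 0.956], [-0.956, 0.0, 0.292], [-0.001, -1.0, -0.003]]
ft_force: [0.3, 1.0, -0.0]
grip_width: 0.0095
```

```bash
python3 -c "
from h import *
c=cam('wrist'); save(c,'w12.npz'); cv2.imwrite('pics/w12.png',c['img'])
c=cam('scene'); save(c,'s3.npz');  crop(c['img'],200,140,320,240,6,'pics/s3.png')
c=cam('top'); save(c,'t3.npz');  crop(c['img'],310,220,390,300,7,'pics/t3.png')
go((.4455,-.2161,.10),17.2)
"
```

```text
t 9.3 shift [ 0.008 -0.005 -0.003] roll 0.0008 rows 0.0 pos [ 0.4456 -0.2144  0.0991] zang 17.34 q [ 0.64  0.8  -0.47  2.06  0.8   0.47 -0.14] F [-0.2  0.8 -0.2] w 0.0093
```

View pics/w12.png

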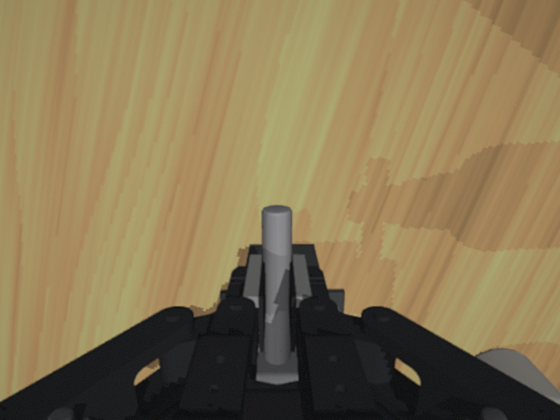

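View pics/s3.png

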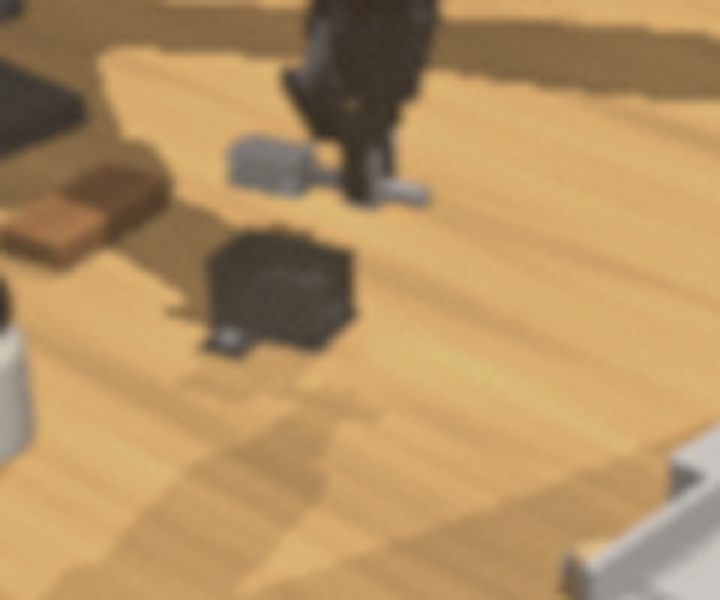

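View pics/t3.png

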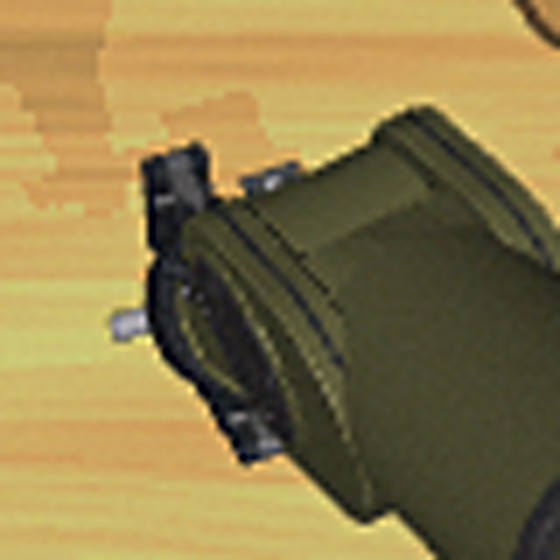

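```bash
python3 -c "
from h import *
c=load('w12.npz'); crop(c['img'],220,190,370,320,5,'pics/w12a.png')
R=c['C']@np.linalg.inv(manip.read_camera('wrist')['mount'])
for z in(0,.044):
  P=onz(c,[[248.5,245],[315.5,245]],z); print(P.round(4),np.linalg.norm(P[0]-P[1]), ((P-R[:3,3])@R[:3,:3]).round(4))
print(R.round(3))
C=np.array([.4622,-.2701]);a=np.radians(107.2);u=np.array([np.cos(a),np.sin(a)]);v=np.array([-u[1],u[0]])
Q=[[*(C+u*sx*.034+v*sy*.022),z] for z in(.044,0) for sx in(1,) for sy in(1,-1)]
print(proj(c,Q).round(1))
"
```

```text
[[ 0.4307 -0.2454  0.    ]
 [ 0.4746 -0.2321  0.    ]] 0.045806809586103156 [[ 0.0229  0.0982 -0.0202]
 [ 0.0229  0.098   0.0256]]
[[ 0.429  -0.2266  0.044 ]
 [ 0.4644 -0.2157  0.044 ]] 0.037024491444682714 [[ 0.0043  0.0542 -0.0165]
 [ 0.0043  0.0541  0.0205]]
[[ 0.292 -0.003  0.956  0.444]
 [-0.956  0.     0.292 -0.218]
 [-0.001 -1.    -0.003  0.098]
 [ 0.     0.     0.     1.   ]]
[[243.8 273.4]
 [321.4 273.1]
 [249.6 243.5]
 [314.  243.2]]
```

View pics/w12a.png

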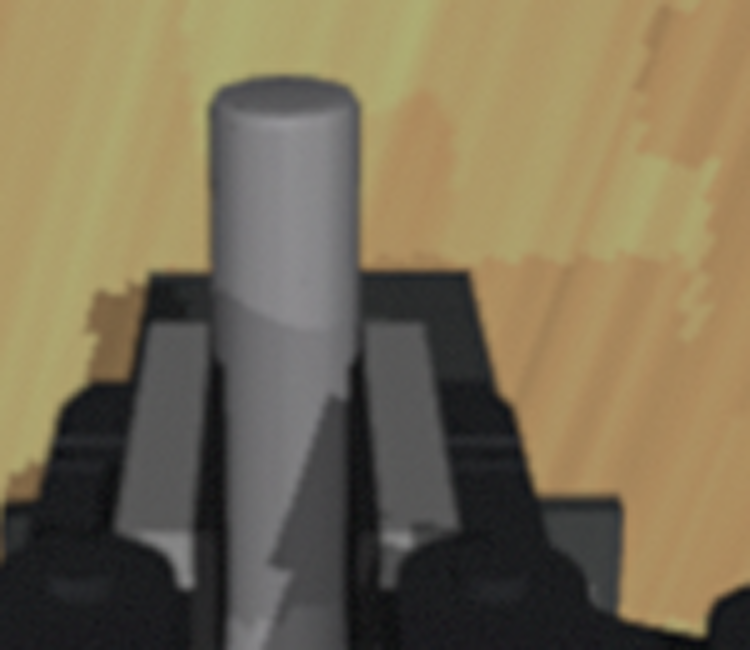

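Call:
play_rows --increments '[[0,[0,0.1,0],0],[0,[0,0.16,0],0],[0,[0,0.18,0],0],[0,[0,0.18,0],0],[0,[0,0.18,0],0]]'

```text
time: 9.77
tool_pos: [0.4458, -0.2154, 0.0638]
tcp_rot: [[0.297, -0.0, 0.955], [-0.955, 0.0, 0.297], [-0.0, -1.0, -0.0]]
ft_force: [0.0, -0.1, -0.5]
grip_width: 0.0093
```

```bash
python3 -c "
from h import *
c=cam('wrist'); save(c,'w13.npz'); crop(c['img'],200,190,380,320,4,'pics/w13.png')
c=cam('scene'); crop(c['img'],200,140,320,240,6,'pics/s4.png')
go((.4455,-.2161,.026),17.2)
"
```

```text
t 9.87 shift [ 0.     0.191 -0.003] roll 0.0001 rows 0.9 pos [ 0.446  -0.2159  0.0643] zang 17.23 q [ 0.59  0.86 -0.38  2.07  0.88  0.37 -0.21] F [-0.1  0.5 -0.6] w 0.0095
```

View pics/w13.png

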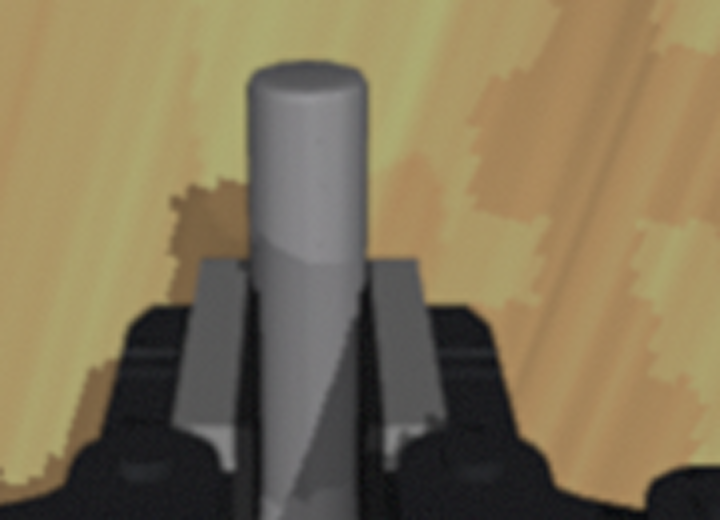

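View pics/s4.png

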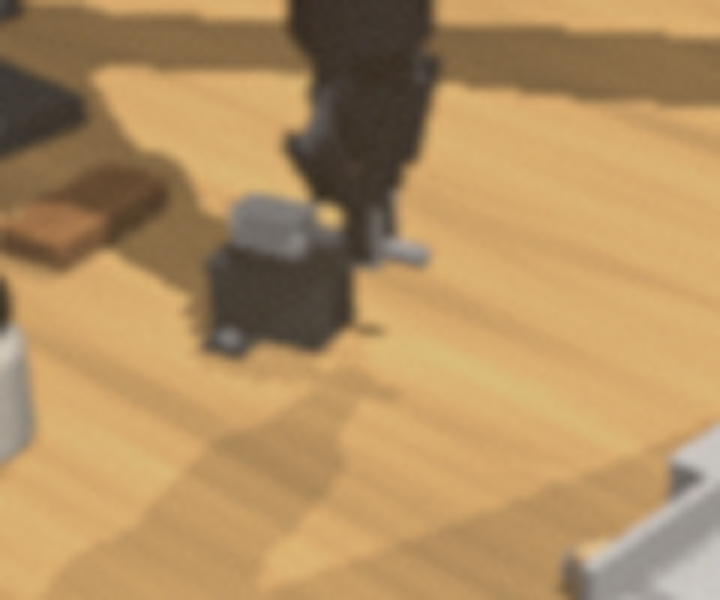

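Call:
play_rows --increments '[[0,[0,0.04,0],0],[0,[0,0.08,0],0],[0,[0,0.12,0],0],[0,[0,0.12,0],0]]'

```text
time: 10.2
tool_pos: [0.4446, -0.216, 0.0382]
tcp_rot: [[0.296, -0.002, 0.955], [-0.955, 0.0, 0.296], [-0.001, -1.0, -0.002]]
ft_force: [-0.0, 0.4, -1.4]
grip_width: 0.0095
```

Call:
play_rows --increments '[[0,[0,0.025,0],0],[0,[0,0.045,0],0],[0,[0,0.05,0],0],[0,[0,0.05,0],0]]'

```text
time: 10.53
tool_pos: [0.4453, -0.2161, 0.0293]
tcp_rot: [[0.296, -0.001, 0.955], [-0.955, 0.0, 0.296], [-0.0, -1.0, -0.001]]
ft_force: [0.7, -0.5, -1.5]
grip_width: 0.0095
```

Call:
play_rows --increments '[[0,[0,0.008,0],0],[0,[0,0.014,0],0],[0,[0,0.016,0],0],[0,[0,0.016,0],0]]'

```text
time: 10.87
tool_pos: [0.4456, -0.2162, 0.0266]
tcp_rot: [[0.296, 0.0, 0.955], [-0.955, -0.0, 0.296], [0.0, -1.0, 0.0]]
ft_force: [-0.5, -0.0, 0.3]
grip_width: 0.0095
```

Call:
play_rows --increments '[[0,[0,0.003,0],0],[0,[0,0.006,0],0],[0,[0,0.006,0],0]]'

```text
time: 11.12
tool_pos: [0.4456, -0.216, 0.0257]
tcp_rot: [[0.296, 0.001, 0.955], [-0.955, -0.0, 0.296], [0.0, -1.0, 0.001]]
ft_force: [-0.9, 1.7, 6.1]
grip_width: 0.0093
```

```bash
python3 -c "
from h import *
c=cam('scene'); crop(c['img'],200,140,320,240,6,'pics/s5.png')
go((.4455,-.2161,.026),17.2)
"
```

```text
t 11.17 shift [ 0.    -0.001 -0.   ] roll 0.0 rows 0.0 pos [ 0.4455 -0.216   0.0257] zang 17.21 q [ 0.52  0.92 -0.27  2.08  0.97  0.26 -0.29] F [-0.7  1.4  5.4] w 0.0094
```

View pics/s5.png

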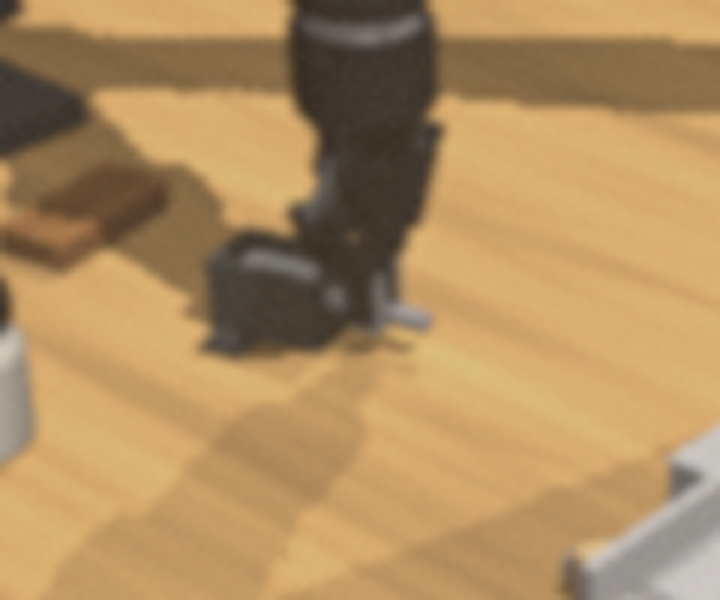

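Call:
play_rows --increments '[[0.15,[0,0,0],0],[0.3,[0,0,0],0],[0.45,[0,0,0],0],[0.45,[0,0,0],0],[0.45,[0,-0.2,0],0],[0.45,[0,-0.4,0],0],[0.45,[-0.3,-0.6,0],0],[0.45,[-0.3,-0.7,0],0]]'

```text
time: 11.83
tool_pos: [0.427, -0.1603, 0.1631]
tcp_rot: [[0.292, -0.001, 0.956], [-0.956, 0.001, 0.292], [-0.001, -1.0, -0.001]]
ft_force: [-0.0, -0.1, -0.0]
grip_width: 0.0382
```

```bash
python3 -c "
from h import *
c=cam('scene'); crop(c['img'],200,140,320,240,6,'pics/s6.png')
c=cam('wrist'); cv2.imwrite('pics/w14.png',c['img'])
go((.42,.18,.2),91.5)
"
```

```text
t 11.93 shift [-1.622 -0.166  0.462] roll -0.4111 rows 10.3 pos [ 0.4296 -0.1572  0.1667] zang 17.51 q [ 0.61  0.66 -0.58  2.13  0.7   0.54 -0.18] F [ 0.4 -0.2  0.1] w 0.0388
```

View pics/s6.png

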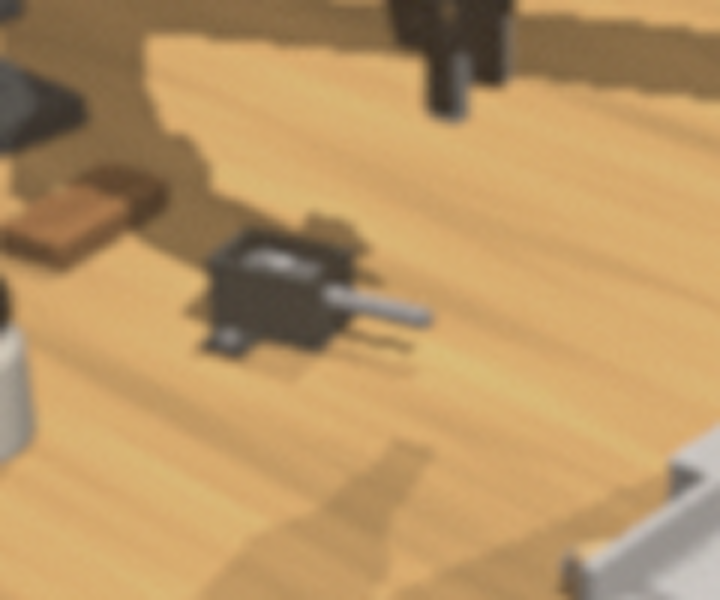

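View pics/w14.png

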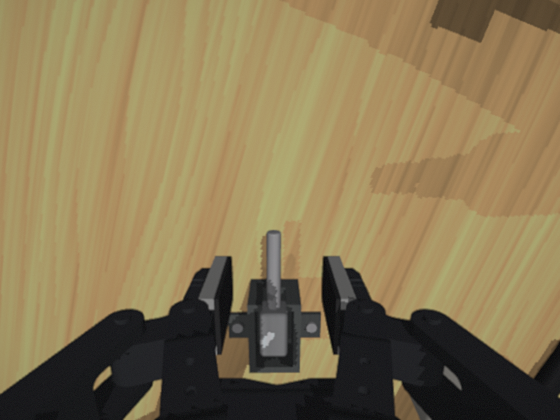

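```bash
python3 -c "
from h import *
go((.425,.03,.2),75)
"
```

```text
t 11.93 shift [-0.899 -0.166  0.261] roll -0.3194 rows 8.0 pos [ 0.4296 -0.1572  0.1667] zang 17.51 q [ 0.61  0.66 -0.58  2.13  0.7   0.54 -0.18] F [ 0.4 -0.2  0.1] w 0.0388
```

Call:
play_rows --increments '[[0.7,[-0.2,-0.16,0.05],-0.04],[0.7,[-0.4,-0.16,0.1],-0.08],[0.7,[-0.6,-0.16,0.16],-0.12],[0.7,[-0.75,-0.16,0.21],-0.16],[0.7,[-0.9,-0.16,0.26],-0.2],[0.7,[-0.9,-0.16,0.26],-0.24],[0.7,[-0.9,-0.16,0.26],-0.28],[0.7,[-0.9,-0.16,0.26],-0.32]]'

```text
time: 12.6
tool_pos: [0.4248, 0.027, 0.1942]
tcp_rot: [[0.966, -0.001, 0.26], [-0.26, -0.001, 0.966], [-0.0, -1.0, -0.001]]
ft_force: [0.6, -0.5, 0.7]
grip_width: 0.0596
```

```bash
python3 -c "
from h import *
go((.42,.174,.2),91.5)
"
```

```text
t 12.6 shift [-0.214 -0.029  0.703] roll -0.0921 rows 3.5 pos [0.4248 0.027  0.1942] zang 74.92 q [ 0.38  0.65 -0.88  2.17  0.82  0.69  0.23] F [ 0.6 -0.5  0.7] w 0.0596
```

Call:
play_rows --increments '[[0.7,[-0.06,-0.03,0.2],-0.03],[0.7,[-0.12,-0.03,0.4],-0.06],[0.7,[-0.18,-0.03,0.6],-0.092],[0.7,[-0.21,-0.03,0.7],-0.092],[0.7,[-0.21,-0.03,0.7],-0.092],[0.7,[-0.21,-0.03,0.7],-0.092],[0.7,[-0.21,-0.03,0.7],-0.092]]'

```text
time: 13.18
tool_pos: [0.4216, 0.1713, 0.1999]
tcp_rot: [[1.0, -0.001, -0.017], [0.017, -0.002, 1.0], [-0.001, -1.0, -0.002]]
ft_force: [0.6, -0.7, 0.1]
grip_width: 0.0596
```

```bash
python3 -c "
from h import *
c=cam('wrist'); save(c,'w15.npz'); cv2.imwrite('pics/w15.png',c['img'])
go((.4427,.1742,.14),91.5)
print(proj(c,[[.4427,.1742,.118],[.6244,.179,.122]]))
"
```

```text
t 13.23 shift [0.106 0.3   0.016] roll -0.0032 rows 1.5 pos [0.4217 0.1709 0.2   ] zang 90.92 q [ 0.09  0.7  -0.94  2.08  0.82  0.79  0.22] F [-0.5 -0.9  0.1] w 0.06
[[281.17150132 253.18386505]
 [282.67308703 463.92841609]]
```

View pics/w15.png

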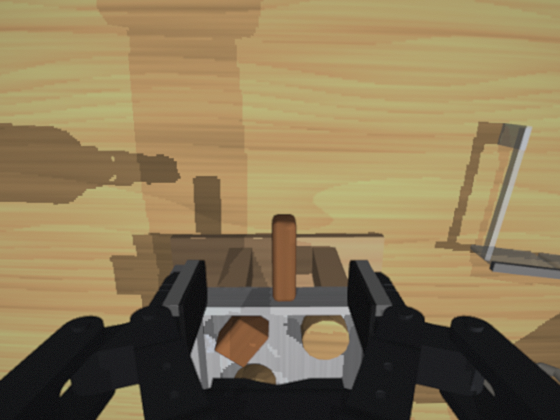

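```bash
python3 -c "
from h import *
c=load('w15.npz')
print(onz(c,[[284,216],[284.5,250],[285,298]],.118).round(4)); print(onz(c,[[273,225],[296,225],[274,290],[296,290]],.116).round(4))
hsv=cv2.cvtColor(c['img'],cv2.COLOR_BGR2HSV)
print(hsv[250,260:310].tolist()[::6])
go((.4427,.1755,.103),91.5)
"
```

```text
[[0.4176 0.1755 0.118 ]
 [0.4405 0.1763 0.118 ]
 [0.4753 0.1774 0.118 ]]
[[0.4244 0.1687 0.116 ]
 [0.4241 0.1832 0.116 ]
 [0.4705 0.17   0.116 ]
 [0.4702 0.1847 0.116 ]]
[[15, 97, 124], [16, 98, 125], [14, 123, 83], [13, 145, 139], [13, 145, 134], [13, 144, 138], [14, 112, 100], [15, 97, 103], [15, 99, 103]]
t 13.23 shift [0.106 0.485 0.023] roll -0.0032 rows 2.4 pos [0.4217 0.1709 0.2   ] zang 90.92 q [ 0.09  0.7  -0.94  2.08  0.82  0.79  0.22] F [-0.5 -0.9  0.1] w 0.06
```

Call:
play_rows --increments '[[0.7,[0.06,0.1,0.025],-0.003],[0.7,[0.1,0.25,0.025],-0.003],[0.7,[0.1,0.4,0.025],-0.003],[0.7,[0.1,0.475,0.025],-0.003],[0.7,[0.1,0.475,0.025],-0.003],[0.7,[0.1,0.475,0.025],-0.003]]'

```text
time: 13.73
tool_pos: [0.4413, 0.1767, 0.1053]
tcp_rot: [[1.0, -0.002, -0.026], [0.026, -0.002, 1.0], [-0.002, -1.0, -0.002]]
ft_force: [-0.2, -0.2, -0.6]
grip_width: 0.0595
```

```bash
python3 -c "
from h import *
go((.441,.1762,.105),91.5)
"
```

```text
t 13.73 shift [-0.002  0.002 -0.002] roll -0.0 rows 0.0 pos [0.4413 0.1767 0.1053] zang 91.49 q [-0.02  0.85 -0.78  2.1   1.06  0.65  0.05] F [-0.2 -0.2 -0.6] w 0.0595
```

Call:
play_rows --increments '[[0.3,[0,0,0],0],[0,[0,0,0],0],[0,[0,0,0],0],[0,[0,0,0],0],[0,[0,0,0],0],[0,[0,0,0],0]]' --newtons 40

```text
time: 14.23
tool_pos: [0.4422, 0.1759, 0.1067]
tcp_rot: [[1.0, 0.002, -0.026], [0.026, -0.004, 1.0], [0.002, -1.0, -0.005]]
ft_force: [-0.9, -4.7, 8.3]
grip_width: 0.0153
```

```bash
python3 -c "
from h import *
c=cam('wrist'); save(c,'w16.npz'); cv2.imwrite('pics/w16.png',c['img'])
go((.441,.1762,.105),91.5)
# arc rows
s=manip.get_state(); p=s['tool_pos']; H=np.array([.6244,.179,.097]); 
x0=p[0]-H[0]; z0=p[2]-H[2]; print(x0,z0)
for th in np.arange(.06,1.03,.06):
  x=x0*np.cos(th)+z0*np.sin(th); z=-x0*np.sin(th)+z0*np.cos(th)
  print(round(th,2),round((x-x0)/.2,3),round(-(z-z0)/.2,3))
"
```

```text
t 14.28 shift [-0.006  0.009  0.002] roll -0.0002 rows 0.1 pos [0.4422 0.1759 0.1067] zang 91.47 q [-0.02  0.85 -0.78  2.1   1.06  0.65  0.04] F [ 0.  -4.9  8.9] w 0.0154
-0.18216547256406412 0.009715335657029395
0.06 0.005 -0.055
0.12 0.012 -0.109
0.18 0.023 -0.162
0.24 0.038 -0.215
0.3 0.055 -0.267
0.36 0.075 -0.318
0.42 0.099 -0.367
0.48 0.125 -0.415
0.54 0.155 -0.461
0.6 0.187 -0.506
0.66 0.221 -0.548
0.72 0.258 -0.589
0.78 0.297 -0.627
0.84 0.339 -0.662
0.9 0.383 -0.695
0.96 0.428 -0.725
1.02 0.476 -0.753
```

View pics/w16.png

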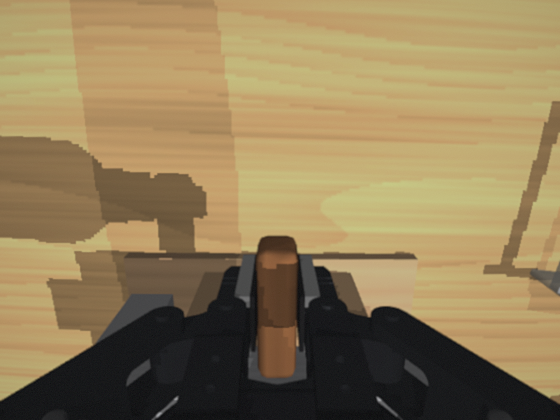

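Call:
play_rows --increments '[[0,[0.002,-0.03,0],0],[0,[0.006,-0.07,0],0],[0,[0.012,-0.11,0],0],[0,[0.023,-0.162,0],0],[0,[0.038,-0.215,0],0],[0,[0.055,-0.267,0],0],[0,[0.075,-0.318,0],0],[0,[0.075,-0.318,0],0]]'

```text
time: 14.95
tool_pos: [0.4584, 0.1763, 0.1705]
tcp_rot: [[1.0, 0.002, -0.024], [0.024, -0.003, 1.0], [0.002, -1.0, -0.003]]
ft_force: [4.5, -4.7, -4.7]
grip_width: 0.0154
```

```bash
python3 -c "
from h import *
c=cam('scene'); save(c,'s7.npz'); crop(c['img'],230,170,410,350,4,'pics/s7.png')
go((.441,.1762,.105),91.5)
s=manip.get_state(); p=s['tool_pos']; H=np.array([.6244,.179,.097]); print(np.arctan2(p[2]-H[2],H[0]-p[0])-np.arctan2(.0097,.1822), np.hypot(p[2]-H[2],H[0]-p[0]))
"
```

```text
t 15.0 shift [-0.086  0.325  0.003] roll -0.0005 rows 1.6 pos [0.4582 0.1763 0.17  ] zang 91.41 q [ 0.06  0.77 -0.89  2.02  0.88  0.79  0.23] F [ 4.6 -4.3 -2.5] w 0.0153
0.3604828058610134 0.18156269519727278
```

View pics/s7.png

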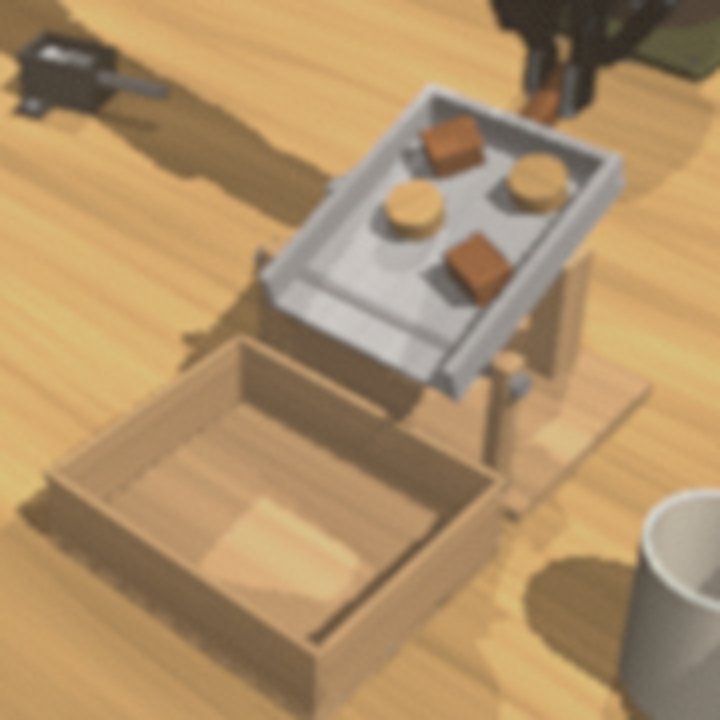

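Call:
play_rows --increments '[[0,[0.024,-0.049,0],0],[0,[0.05,-0.097,0],0],[0,[0.08,-0.143,0],0],[0,[0.095,-0.166,0],0],[0,[0.112,-0.188,0],0],[0,[0.129,-0.21,0],0],[0,[0.146,-0.23,0],0],[0,[0.165,-0.251,0],0]]'

```text
time: 15.67
tool_pos: [0.4899, 0.177, 0.219]
tcp_rot: [[1.0, -0.001, -0.026], [0.026, -0.004, 1.0], [-0.001, -1.0, -0.004]]
ft_force: [4.2, -3.3, -9.2]
grip_width: 0.0152
```

```bash
python3 -c "
from h import *
c=cam('scene'); save(c,'s8.npz'); crop(c['img'],230,170,410,350,4,'pics/s8.png')
go((.441,.1762,.105),91.5)
s=manip.get_state(); p=s['tool_pos']; H=np.array([.6244,.179,.097]); print(np.arctan2(p[2]-H[2],H[0]-p[0])-np.arctan2(.0097,.1822), np.hypot(p[2]-H[2],H[0]-p[0]))
"
```

```text
t 15.72 shift [-0.248  0.573  0.004] roll -0.0003 rows 3.0 pos [0.4906 0.177  0.2197] zang 91.44 q [ 0.12  0.74 -0.96  1.88  0.76  0.94  0.39] F [ 3.8 -4.7 -6.8] w 0.0153
0.6888965764009956 0.1815192412446812
```

View pics/s8.png

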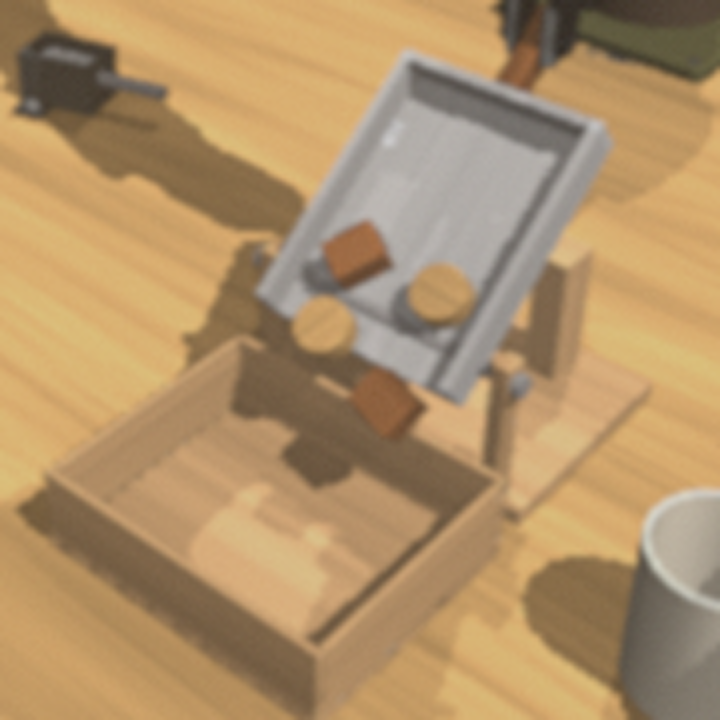

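Call:
play_rows --increments '[[0,[0.018,-0.02,0],0],[0,[0.037,-0.039,0],0],[0,[0.057,-0.058,0],0],[0,[0.078,-0.076,0],0],[0,[0.099,-0.093,0],0],[0,[0.121,-0.11,0],0],[0,[0.143,-0.126,0],0],[0,[0.166,-0.141,0],0]]'

```text
time: 16.38
tool_pos: [0.5218, 0.1777, 0.2469]
tcp_rot: [[1.0, -0.004, -0.027], [0.027, -0.005, 1.0], [-0.004, -1.0, -0.005]]
ft_force: [0.3, -5.4, -5.7]
grip_width: 0.0151
```

Call:
play_rows --increments '[[0,[0.015,-0.01,0],0],[0,[0.015,-0.01,0],0],[0,[0.015,-0.01,0],0],[0,[0.015,-0.01,0],0],[0,[0.015,-0.01,0],0]]'

```text
time: 16.8
tool_pos: [0.5251, 0.1779, 0.2491]
tcp_rot: [[1.0, -0.002, -0.027], [0.027, -0.005, 1.0], [-0.002, -1.0, -0.005]]
ft_force: [0.6, -4.8, -5.1]
grip_width: 0.015
```

```bash
python3 -c "
from h import *
c=cam('scene'); save(c,'s9.npz'); crop(c['img'],230,170,410,350,4,'pics/s9.png')
go((.441,.1762,.105),91.5)
s=manip.get_state(); p=s['tool_pos']; H=np.array([.6244,.179,.097]); print(np.arctan2(p[2]-H[2],H[0]-p[0])-np.arctan2(.0097,.1822), np.hypot(p[2]-H[2],H[0]-p[0]))
"
```

```text
t 16.85 shift [-0.419  0.721  0.006] roll 0.0001 rows 4.0 pos [0.5252 0.1779 0.2491] zang 91.52 q [ 0.13  0.75 -0.98  1.75  0.71  1.05  0.49] F [ 0.6 -6.5 -4.9] w 0.015
0.9393940770857797 0.1815758158120842
```

View pics/s9.png

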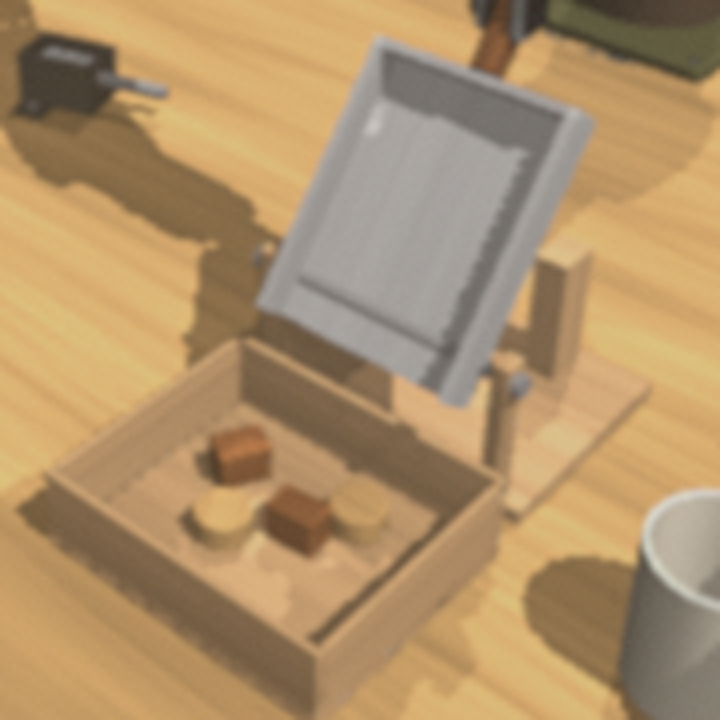

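```bash
python3 -c "
from h import *
x0,z0=-.18217,.00972
f=lambda th:(x0*np.cos(th)+z0*np.sin(th),-x0*np.sin(th)+z0*np.cos(th))
X,Z=f(.94)
for th in np.arange(.88,-.01,-.06):
  x,z=f(th); print(round(th,2),round((x-X)/.2,3),round(-(z-Z)/.2,3))
X,Z=f(.46)
print('second')
for th in [.4,.34,.28,.22,.16,.10,.06,.03,.015,0]:
  x,z=f(th); print(round(th,2),round((x-X)/.2,3),round(-(z-Z)/.2,3))
"
```

```text
0.88 -0.045 0.031
0.82 -0.088 0.065
0.76 -0.129 0.101
0.7 -0.167 0.14
0.64 -0.204 0.181
0.58 -0.237 0.224
0.52 -0.268 0.269
0.46 -0.297 0.316
0.4 -0.322 0.365
0.34 -0.345 0.415
0.28 -0.364 0.466
0.22 -0.38 0.518
0.16 -0.394 0.571
0.1 -0.403 0.625
0.04 -0.41 0.679
second
0.4 -0.025 0.048
0.34 -0.048 0.098
0.28 -0.067 0.149
0.22 -0.084 0.202
0.16 -0.097 0.255
0.1 -0.107 0.309
0.06 -0.112 0.345
0.03 -0.114 0.372
0.01 -0.115 0.386
0 -0.116 0.399
```

Call:
play_rows --increments '[[0,[-0.045,0.031,0],0],[0,[-0.088,0.065,0],0],[0,[-0.129,0.101,0],0],[0,[-0.167,0.14,0],0],[0,[-0.204,0.181,0],0],[0,[-0.237,0.224,0],0],[0,[-0.268,0.269,0],0],[0,[-0.297,0.316,0],0]]'

```text
time: 17.52
tool_pos: [0.4651, 0.1765, 0.1869]
tcp_rot: [[1.0, -0.001, -0.027], [0.027, -0.005, 1.0], [-0.001, -1.0, -0.005]]
ft_force: [-1.4, -7.5, 2.9]
grip_width: 0.015
```

Call:
play_rows --increments '[[0,[-0.025,0.048,0],0],[0,[-0.048,0.098,0],0],[0,[-0.067,0.149,0],0],[0,[-0.084,0.202,0],0],[0,[-0.097,0.255,0],0],[0,[-0.107,0.309,0],0],[0,[-0.112,0.345,0],0],[0,[-0.113,0.36,0],0]]'

```text
time: 18.18
tool_pos: [0.4412, 0.1759, 0.1139]
tcp_rot: [[1.0, -0.004, -0.027], [0.027, -0.005, 1.0], [-0.004, -1.0, -0.005]]
ft_force: [-6.0, -6.2, 1.6]
grip_width: 0.0149
```

```bash
python3 -c "
from h import *
go((.4422,.1762,.1067),91.5)
"
```

```text
t 18.18 shift [0.005 0.036 0.002] roll 0.0004 rows 0.2 pos [0.4412 0.1759 0.1139] zang 91.57 q [-0.01  0.84 -0.79  2.1   1.03  0.67  0.08] F [-6.  -6.2  1.6] w 0.0149
```

Call:
play_rows --increments '[[0,[0.002,0.015,0],0],[0,[0.003,0.025,0],0],[0,[0.003,0.032,0],0],[0,[0.003,0.036,0],0],[0,[0.003,0.036,0],0]]'

```text
time: 18.6
tool_pos: [0.4409, 0.1759, 0.1087]
tcp_rot: [[1.0, -0.004, -0.028], [0.028, -0.006, 1.0], [-0.004, -1.0, -0.006]]
ft_force: [-10.1, -8.5, 18.0]
grip_width: 0.0149
```

```bash
python3 -c "
from h import *
go((.4422,.1762,.1067),91.5)
c=cam('scene'); save(c,'s10.npz'); crop(c['img'],230,170,410,350,4,'pics/s10.png')
"
```

```text
t 18.6 shift [0.007 0.01  0.001] roll 0.0005 rows 0.1 pos [0.4409 0.1759 0.1087] zang 91.59 q [-0.01  0.85 -0.78  2.1   1.05  0.66  0.06] F [-10.1  -8.5  18. ] w 0.0149
```

View pics/s10.png

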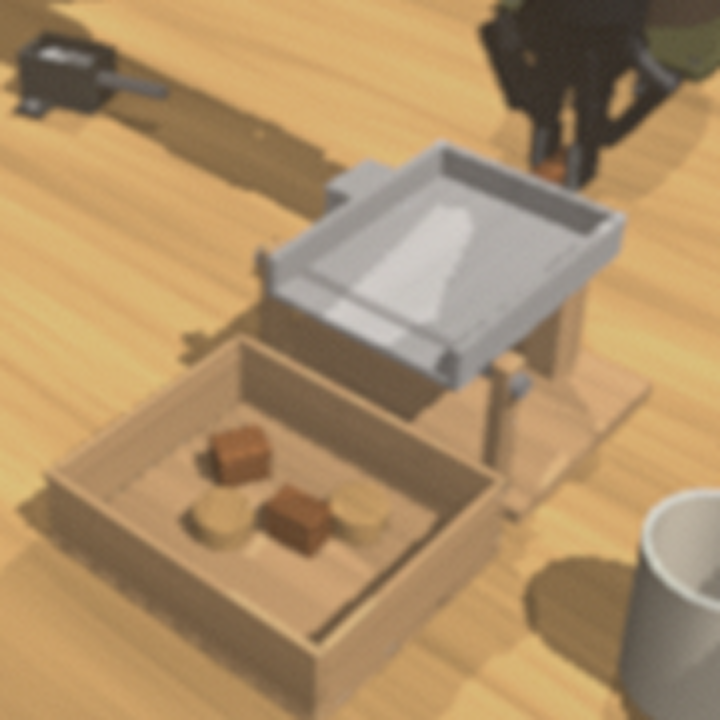

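Call:
play_rows --increments '[[0,[0.004,-0.006,0],0],[0.25,[0.004,-0.006,0],0],[0.5,[0.004,-0.006,0],0],[0.7,[0.004,-0.006,0],0],[0.7,[0.004,-0.006,0],0],[0.7,[0,-0.1,0],0],[0.7,[-0.05,-0.3,0],0],[0.7,[-0.15,-0.5,0],0]]'

```text
time: 19.32
tool_pos: [0.4166, 0.1783, 0.2054]
tcp_rot: [[1.0, -0.001, -0.026], [0.026, 0.001, 1.0], [-0.001, -1.0, 0.001]]
ft_force: [0.7, 0.4, 2.6]
grip_width: 0.0599
```

Call:
play_rows --increments '[[0.7,[-0.05,-0.15,-0.1],0],[0.7,[-0.05,-0.15,-0.3],0],[0.7,[-0.05,-0.15,-0.5],0],[0.7,[-0.05,-0.15,-0.7],0],[0.7,[-0.05,-0.15,-0.9],0],[0.7,[-0.05,-0.15,-0.9],0],[0.7,[-0.05,-0.15,-0.9],0],[0.7,[-0.05,-0.15,-0.9],0]]'

```text
time: 19.98
tool_pos: [0.4113, -0.002, 0.235]
tcp_rot: [[1.0, 0.001, -0.027], [0.027, 0.001, 1.0], [0.001, -1.0, 0.001]]
ft_force: [0.2, 1.0, -0.2]
grip_width: 0.0594
```

```bash
python3 -c "
from h import *
go((.4422,.1762,.1067),91.5)
c=cam('scene'); save(c,'s11.npz'); cv2.imwrite('pics/s11.png',c['img']); crop(c['img'],230,170,410,350,4,'pics/s11a.png')
c=cam('top'); save(c,'t11.npz'); cv2.imwrite('pics/t11.png',c['img'])
"
```

```text
t 19.98 shift [0.178 0.643 0.885] roll 0.0003 rows 5.3 pos [ 0.4113 -0.002   0.235 ] zang 91.56 q [ 0.56  0.6  -1.04  2.16  0.75  0.8   0.62] F [ 0.2  1.  -0.2] w 0.0594
```

View pics/s11a.png

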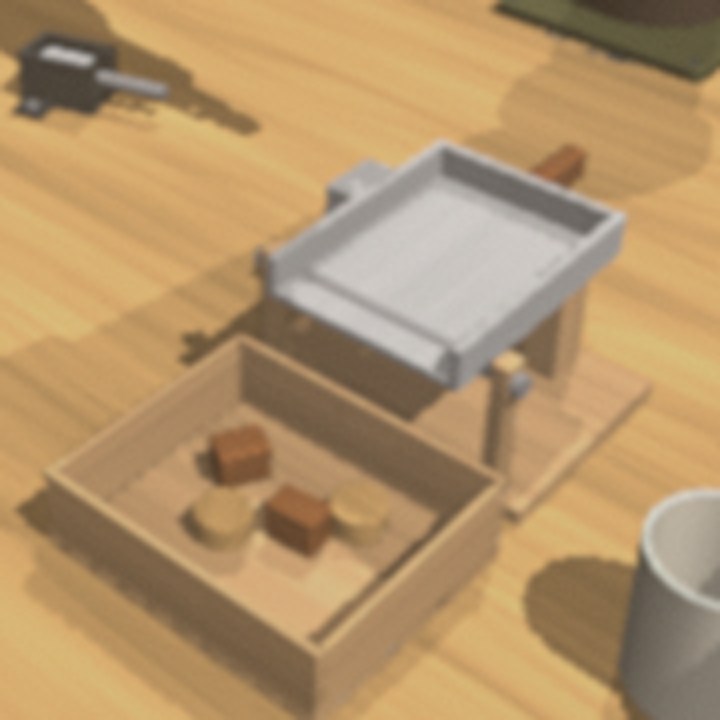

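View pics/t11.png

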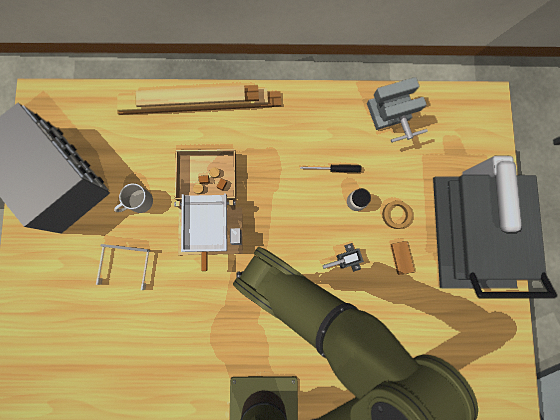

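View pics/s11.png

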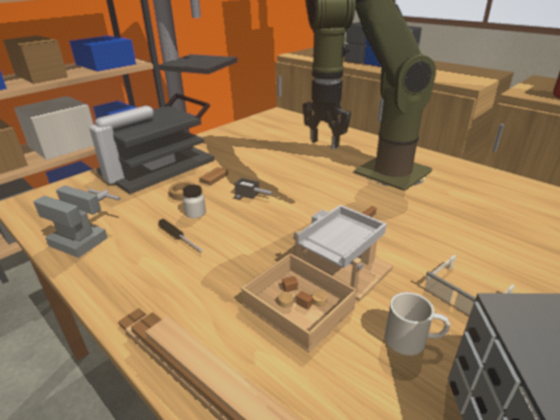

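```bash
python3 -c "
from h import *
c=load('s11.npz'); t=load('t11.npz')
a=np.radians(107.2);u=np.array([np.cos(a),np.sin(a),0]);C=np.array([.4622,-.2701,0])
S=C+u*.022+[0,0,.024]; T=S+u*.07
print(proj(c,[S,T]),proj(t,[S,T]))
crop(c['img'],215,160,305,220,8,'pics/s12.png'); crop(t['img'],310,230,380,290,8,'pics/t12.png')
z=cv2.imread('pics/scene0.png'); g=cv2.absdiff(z,c['img']).max(2); cv2.imwrite('pics/diff.png',(g>40).astype('uint8')*255)
z=cv2.imread('pics/top0.png'); g=cv2.absdiff(z,t['img']).max(2); cv2.imwrite('pics/difft.png',(g>40).astype('uint8')*255)
"
```

```text
[[252.56188082 188.46573451]
 [271.6700857  192.92026396]] [[342.25723263 259.96288301]
 [321.22688976 266.59718701]]
```

View pics/s12.png

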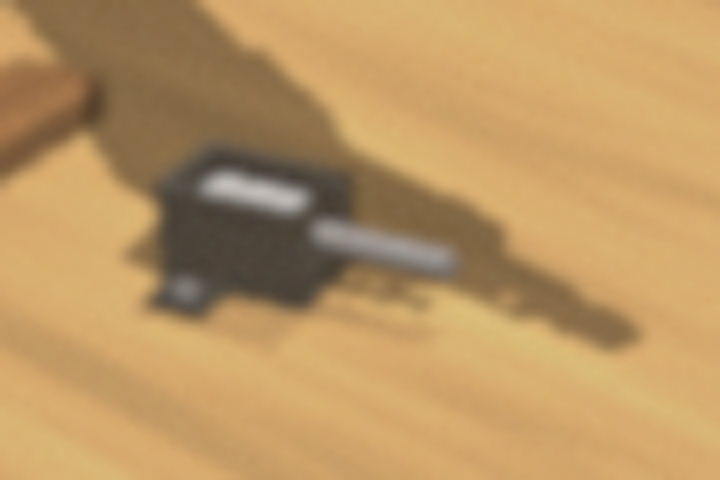

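View pics/t12.png

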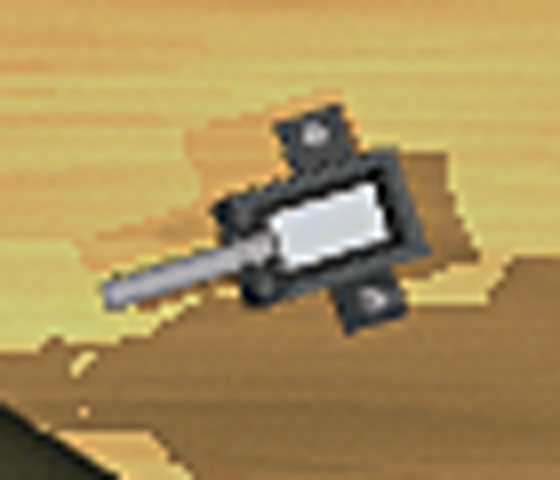

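View pics/diff.png

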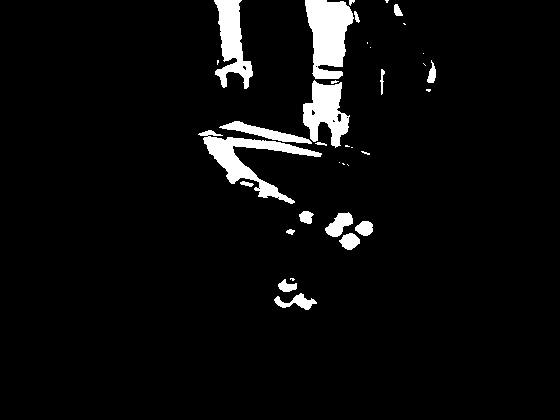

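View pics/difft.png

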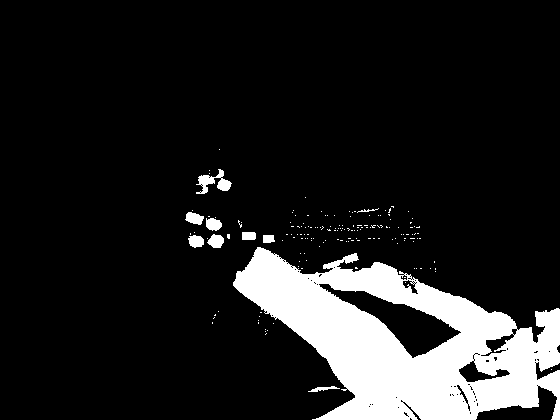

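```bash
python3 -c "
from station import manip
print(manip.get_state()['time'], manip.sign_off())"
```

```text
the job is handed in; nothing more can be done
20.0833 None
```

The job is done and was handed in at 20.1 s of the 62 s allowed. I drew the pin out by its square head and laid it on the bench. I then took it again by the shank and parked it in the rest, head in the pocket and shank out through the notch. After that I lifted the tray by its handle to about 0.94 rad, so all four blanks slid into the bin. I let the tray back down onto its stop and moved the arm clear.

**Last checks:** the final scene and top pictures show the pin lying level in the rest and four blanks in the bin. Compared with the first pictures, the tray looks level and neither the bin nor any bystander shows movement. The highest wrist force I read was about 22 N, as the tray met its stop; forces are only reported at the end of each move. No check failed.

**Small disagreements:**
- The grip opening read about 9.5 mm on the 12 mm shank, but the hold stayed firm.
- The grip on the handle slipped about 2 mm as the tray came down.

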